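# Close the junction box at the book-processing desk

### The arm

A 6-joint arm with a two-finger parallel gripper is mounted at the origin on the work surface. World frame = base frame: x ahead of the robot, y to its left, z up, the work surface at z = 0. Lengths are in mm, angles in rad, forces in N, time in s.
With the tool pointing down it reaches from about 375 to 825 mm from the base axis. Payload 5.5 kg.
Tool frame: the origin (TCP) lies between the finger pads; the fingertips stand 17 mm ahead of it and the grasp point (between the pads) lies 2 mm behind it; z points along the fingers, x is the direction in which the jaws open and shut, and the axes are right-handed (so a half turn about z gives the same grasp; the last joint's range is limited). The gripper opens to 85 mm and grips with 20 to 120 N. Pads are 22 mm wide; open, the fingers measure 114 mm over their backs; the gripper's body (76 mm by 85 mm) begins 54 mm behind the grasp point. The pads swing forward as they close: fully open they stand 13 mm farther back than shut.
Start: joints at [1.274, 0.314, -0.047, 1.21, 0, 1.571], TCP at [175.474, 573.763, 225.499] pointing down, gripper open.
Joint ranges: [-2.67, 2.67], [-0.69, 1.73], [-1.03, 1.25], [-2.08, 2.16], [-1.42, 1.45], [-3.14, 3.14]. Speed limits (rad/s): [2.39, 2.39, 3.01, 3.14, 3.14, 3.14].

### API

Orientations are given as [roll, pitch, yaw] about the fixed x, y, z axes, in that order (R = Rz(yaw) Ry(pitch) Rx(roll)).
In Python, from bench import arm gives the robot as it stands.
- The arm moves only by the tool servo_tool, never from a script. Its argument "commands" is a list of rows, each a list of 5 numbers: the shift along the tool's x, y, z in m, then the turn about the tool's z in rad, then the opening in per cent of the stroke, from 0 (shut) to 100 (fully open). In form: [[x, y, z, roll, gripper], ...]. A call has 1 to 10 rows; each row is the pose to reach, as a shift and turn from the pose commanded when the call began, along the tool's axes at that moment; what a row does not reach only later rows make up. A row lasts 1/12 s, in which the tool goes at most 41.7 mm and 7.16 degrees, less where a joint would pass 70% of its speed; a pose out of reach is approached as far as the arm can. A call with a gripper value outside its range is refused whole. The fingers move at their own pace and stop on an object; "newtons" is the grip in N (left out, the last holds). Time passes only in rows, so rows that repeat a pose let the fingers close. It gives the time, the measured TCP pose, the force and the opening at its end, in the units of the state.
- arm.observe(): the state, without advancing time (a new reading comes with each control period).
- arm.camera(name): name is "side" or "top"; returns the picture (480x640x3 uint8, blue, green, red); there is no depth.
- arm.camera_info(name): a dict with "fx", "fy", "cx", "cy" (pixels), "T" (4x4, takes a point from camera to world coordinates). Camera axes: x right, y up, looking along -z (the intrinsics and any distortion apply to the point x, -y, -z); pixel columns grow to the right and rows downward; lengths in mm; the calibration is good to about 2 mm. A picture is of the moment at which its call begins. camera_info takes no time and is no camera call.
- arm.close_job(): hands the job in, once; it reports no verdict.
Trained networks look in the newest picture that a camera, given by its name, has taken for a name from the list of things; names that differ only in an ending like _2 or _b are one class to them, and where a whole thing is asked for, a point or a joint stands for the part that bears it (a point fixed in the world has none). Each returns a list of dicts, best first, with "p" (0 to 1); they miss things now and then, are a little off and sometimes report something else, mostly with a low value. They report only what shows in the picture. A call takes as long as a camera call. They do not tell look-alikes from the thing itself.
- arm.spot_in(camera, label): "uv" ([column, row] in pixels, amid what is visible of it).
- arm.masks_of(camera, label): "mask" (480x640 bool, what is visible of it) and "uv" ([column, row] in pixels, amid what is visible of it).
- arm.spot_point(camera, label): "uv" ([column, row] in pixels: a listed point, or the origin of a listed thing).
The state is a dict: "clock": time; "qpos": joint angles; "joint_vel": joint speeds; "effort": joint torques, N m; "position": TCP position; "tool_rot": TCP orientation; "contact_force": force on the tool from outside, world axes, zero at the start; "torque": the same for the moment, N m; "finger_gap": finger opening in mm.
Only numpy, scipy, OpenCV 4.12 (cv2) and the standard library are available. Lean on these libraries where they do the work, as an engineer would, in place of code of your own. Each camera call takes 0.05 s, during which the arm holds its last target.

### The job

The desk's junction box stands open; its cover plate has been parked on edge among the slim books in the rack. Draw the plate out, lay it flat on the open desk with its handle up and let go, then take it afresh by the handle and set it gently over the box's two pins, so that it lies fully home on the rim and you have let go. Leave the books and everything else on the desk where they are.

Things in the scene. Friction and masses are not known exactly. Their poses are not given: they have to be found in the camera images.
- cover: Loose grey painted cover plate, 125 x 180 x 8 mm (its x, y, z), about 0.3 kg. Origin: centre of its inner face (underside when fitted); +z goes out through the outer face, which has the handle. Two square through holes, 12 mm wide, at x = 0, y = -58 and +58 mm. A half turn about z fits as well. It starts upright in one of the rack's three slots, standing on its long +x edge, handle facing the rack's +x.
- cover_handle (a point): Middle of the cover's handle bar, 36 mm along +z from the cover's origin, axes as the cover's. The bar runs along y: 90 mm long, 14 mm wide (x), 12 mm thick (z), with 22 mm of air under it, on two posts at y = -39 and +39 mm.
- cover_edge (a point): Middle of the cover's long -x edge (62.5 mm from the centre line, mid-thickness), the upper edge while it stands in the rack, then 135 mm above the desk and at least 39 mm above the books; axes as the cover's. The plate is 8 mm thick here and free of other parts.
- housing: Open junction box of grey painted steel, fixed to the desk, 120 x 175 x 50 mm high (its x, y, z). Origin at the centre of its underside. Its flat rim is 12 mm wide. Inside are terminal blocks and a steel strip with two upright pins that stand 14 mm above the rim. Fully home, the cover's origin is 50 mm above this origin; resting on the pin tips it is 64 mm above.
- housing_rim (a point): Centre of the junction box's opening at rim height, axes as the box's. The two pins stand 116 mm apart along y, at x = 0; 9 mm thick, tips tapered to 6 mm over the last 3 mm. Their midpoint is at some y from -12 to +12 mm of this point: the strip is clamped there, where is not reported and must be seen or felt. The cover sits off-centre with the pins; that is right.
- rack: Dark steel book rack fixed to the desk, 170 x 140 mm (x, y), origin at the centre of its underside; a 10 mm thick base with three slots along its y axis at x = -60, 0 and +60 mm, each 12 mm wide between walls that rise to 40 mm above the desk. Cover and two books stand in them. The desk between rack and junction box (x 0.42 to 0.64 m, y -0.13 to 0.14 m) is clear.
- book_a: Slim blue hardback, 86 x 150 x 8 mm (x, y, z), standing on its long edge in a rack slot, upper edge 96 mm above the desk. Origin at the centre of one face, its z axis the face's normal. Bystander.
- book_b: Slim pale hardback, 80 x 150 x 8 mm (x, y, z), standing likewise, upper edge 90 mm above the desk. Bystander.
- book_stack: Three books lying in a pile, 134 x 194 x 62 mm, origin at the centre of the underside. Bystander.
- stamp: Self-inking hand stamp, 66 x 36 x 62 mm high, origin at the centre of the underside. Bystander.
- mug: White mug, 80 mm across, 90 mm high, origin at the centre of the underside. Bystander.
- stapler: Stapler, 150 x 35 x 40 mm, origin at the centre of the underside. Bystander.
- tape_dispenser: Tape dispenser, 140 x 55 x 86 mm, origin at the centre of the underside. Bystander.
Things that resemble listed ones, but are neither listed nor needed, are in the scene too. What is shaped like the cover but brown or green is not meant.

How it is judged:
By the outcome, as a careful person would: the job done as asked, in the order asked, and still so for the second after the job is handed in, with the robot touching nothing.
It also fails if it takes over 72 s, if anything falls off the work surface, if the arm or the gripper's body presses on something with over 40 N, if the wrist force passes 120 N, or if a joint passes its speed limit or range.

## Working session

There is one attempt and no reset: what is moved stays moved. The work goes in short steps, Python scripts to look and compute and a tool call to move; the robot and the scene stay as the last step left them, time stands still between calls to the robot, and variables do not carry over. Pictures are saved under pics/ and viewed, and the job is handed in when it is done.

Besides the shell and the picture viewer there is one more tool, called after "Call:" by a JSON object that holds its "fn" and its "kwargs", one argument or row to a line. servo_tool: Moves the arm, as the interface text tells. Its arguments: {"type":"object","properties":{"commands":{"type":"array","items":{"type":"array","items":{"type":"number"}}},"newtons":{"type":"number"}},"required":["commands"]}

```bash
ls; mkdir -p pics
python3 - <<'E'
from bench import arm
import cv2
print(arm.observe())
for n in("side","top"):
    im=arm.camera(n); cv2.imwrite(f"pics/{n}0.png",im)
    i=arm.camera_info(n); print(n,i)
    for l in ("cover","cover_handle","cover_edge","housing","housing_rim","rack","book_a"):
        try:
            print(l,[(round(d['p'],2),[round(float(x),1) for x in d['uv']]) for d in arm.spot_point(n,l)])
        except Exception as e: print(l,e)
E
```

```text
pics
{'clock': 0.0, 'qpos': array([ 1.27400656e+00,  3.14277757e-01, -4.80759354e-02,  1.21020347e+00,
        2.38541407e-05,  1.57080203e+00]), 'joint_vel': array([-0.00047462, -0.00061531,  0.00031794,  0.00015935, -0.00079012,
       -0.00091653]), 'effort': array([-9.45604952e-04, -5.39587712e+01,  3.39750373e+01,  1.92562281e-02,
       -5.80999858e-05, -6.13034956e-06]), 'position': array([175.29017363, 573.20400656, 224.60494555]), 'tool_rot': array([-3.14156881e+00,  1.76083941e-03,  1.27400086e+00]), 'contact_force': array([ 0.08614686,  1.09618854, -0.31451068]), 'torque': array([-0.01868315, -0.01147294,  0.02434889]), 'finger_gap': 85.7184248576497}
side {'fx': 545.1465709084168, 'fy': 545.1465709084168, 'cx': 310.6115384389503, 'cy': 248.08331508112434, 'T': array([[ 7.71132439e-01,  4.94363540e-01, -4.01197523e-01,
        -5.15601230e+01],
       [-6.36625341e-01,  5.90868474e-01, -4.95562934e-01,
        -6.13778763e+02],
       [-7.93327767e-03,  6.37557164e-01,  7.70362205e-01,
         1.18416287e+03],
       [ 0.00000000e+00,  0.00000000e+00,  0.00000000e+00,
   
[... 586 characters left out ...]
971060e+02],
       [-9.99706447e-01,  2.41297523e-02,  2.18516660e-03,
         9.47651014e+01],
       [ 6.87755087e-03,  1.96142250e-01,  9.80551333e-01,
         1.31926631e+03],
       [ 0.00000000e+00,  0.00000000e+00,  0.00000000e+00,
         1.00000000e+00]])}
cover [(0.85, [240.4, 288.9]), (0.77, [255.6, 362.1]), (0.74, [441.7, 362.1])]
cover_handle [(0.98, [251.1, 361.8]), (0.71, [438.7, 361.2]), (0.65, [240.9, 272.8]), (0.32, [237.5, 288.2])]
cover_edge [(0.93, [236.8, 284.5]), (0.93, [424.3, 378.0]), (0.59, [241.0, 341.9]), (0.44, [240.8, 265.4])]
housing [(0.96, [445.7, 274.1])]
housing_rim [(0.58, [448.9, 270.3])]
rack []
book_a [(0.78, [253.9, 244.4]), (0.56, [242.9, 264.1])]
```

View pics/side0.png

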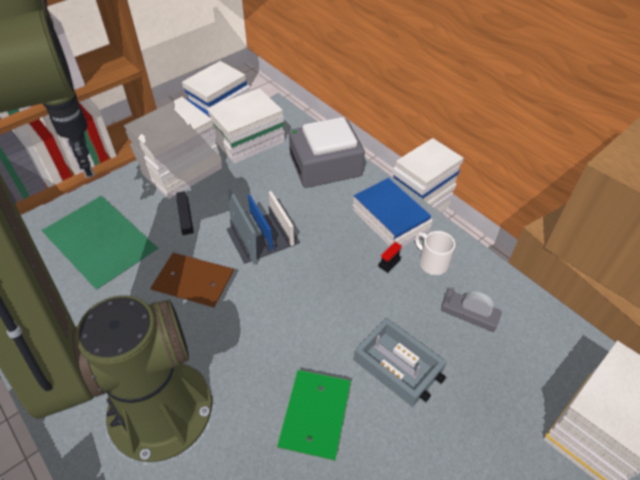

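View pics/top0.png

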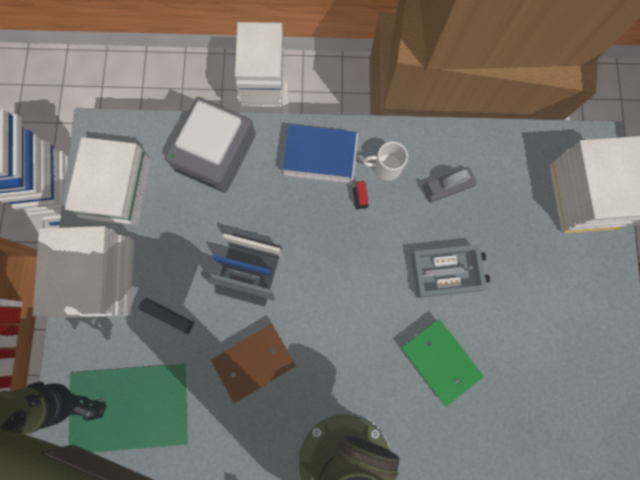

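The rack with the grey plate, blue book and pale book is at about (247,265) in top and (262,228) in side. The box is at (450,272) in top. Brown and green decoys lie at (253,362) and (443,362) in top. Next I'll zoom in.

Run:
```python
import cv2, numpy as np
s=cv2.imread("pics/side0.png");t=cv2.imread("pics/top0.png")
def c(im,x,y,w,h,f): return cv2.resize(im[y:y+h,x:x+w],None,fx=f,fy=f,interpolation=cv2.INTER_CUBIC)
a=np.hstack([c(t,200,220,95,90,4),c(s,215,180,95,90,4)])
b=np.hstack([c(t,400,230,95,75,4),c(s,350,315,95,75,4)])
cv2.imwrite("pics/z0.png",cv2.resize(np.vstack([a,b]),None,fx=.9,fy=.9))
```

```text
(no output)
```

View pics/z0.png

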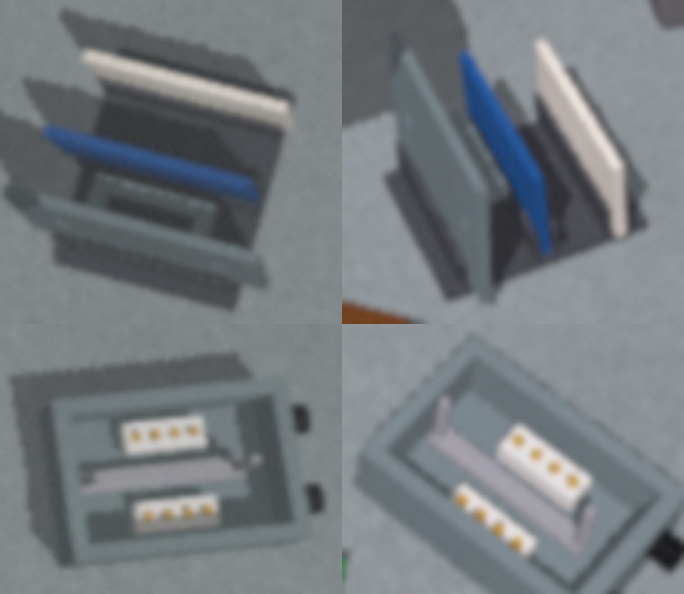

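```bash
cat > h.py <<'E'
import numpy as np
from bench import arm
I={n:arm.camera_info(n) for n in("side","top")}
def ray(n,uv):
    i=I[n];d=np.array([(uv[0]-i['cx'])/i['fx'],-(uv[1]-i['cy'])/i['fy'],-1.]);T=i['T'];return T[:3,3],T[:3,:3]@d
def at(n,uv,z):
    o,d=ray(n,uv);return o+d*(z-o[2])/d[2]
def tri(a,b):
    o1,d1=ray("side",a);o2,d2=ray("top",b);d1/=np.linalg.norm(d1);d2/=np.linalg.norm(d2)
    A=np.stack([d1,-d2],1);s=np.linalg.lstsq(A,o2-o1,rcond=None)[0];p,q=o1+s[0]*d1,o2+s[1]*d2
    return (p+q)/2,np.linalg.norm(p-q)
def proj(n,P):
    i=I[n];T=i['T'];c=T[:3,:3].T@(np.asarray(P,float)-T[:3,3]);return np.array([i['cx']+i['fx']*c[0]/-c[2],i['cy']-i['fy']*c[1]/-c[2]])
E
python3 - <<'E'
import cv2, numpy as np
from h import *
np.set_printoptions(precision=1,suppress=True)
print("edge top",at("top",(236.8,284.5),135)," side net",at("side",(242.9,205.1),135),"side eye",at("side",(243.6,213),135))
print("tri",tri((242.9,205.1),(236.8,284.5)),tri((243.6,213),(236.8,284.5)))
print("ends top",at("top",(203,275),135),at("top",(273,297),135))
print("ends side",at("side",(231,194),135),at("side",(256,233),135))
print("rim",at("top",(448.9,270.3),50),at("side",(403.8,354.6),50))
for n in("top","side"):
    for l in("cover","housing"):
        for m in arm.masks_of(n,l):
            k=m['mask'];c=max(cv2.findContours(k.astype('uint8'),0,2)[0],key=cv2.contourArea)
            print(n,l,round(m['p'],2),m['uv'],k.sum(),cv2.minAreaRect(c))
s=cv2.imread("pics/side0.png");t=cv2.imread("pics/top0.png")
def c(im,x,y,w,h,f): return cv2.resize(im[y:y+h,x:x+w],None,fx=f,fy=f,interpolation=cv2.INTER_CUBIC)
cv2.imwrite("pics/z1.png",c(t,195,255,90,60,8));cv2.imwrite("pics/z2.png",c(t,405,235,90,68,8));cv2.imwrite("pics/z3.png",c(s,350,315,95,72,8));cv2.imwrite("pics/z4.png",c(s,222,185,60,72,8))
E
```

```text
edge top [429.9 277.  135. ]  side net [450.9 292.6 135. ] side eye [435.6 267.6 135. ]
tri (array([431.9, 269.9, 164.2]), np.float64(11.288922905299373)) (array([434.9, 276. , 127.5]), np.float64(9.431776558824577))
ends top [451.1 360.5 135. ] [401.8 187.9 135. ]
ends side [450.2 348.  135. ] [419.5 189.5 135. ]
rim [ 489.5 -264.5   50. ] [ 500.7 -270.5   50. ]
top cover 0.95 [257.6, 359.7] 3661 ((252.10476684570312, 362.4550476074219), (51.423709869384766, 74.7173080444336), 59.18429183959961)
top cover 0.89 [439.9, 360.9] 3560 ((441.8153381347656, 361.8425598144531), (74.1218490600586, 49.604984283447266), 51.76617431640625)
top cover 0.8 [241.8, 282.0] 938 ((238.00001525878906, 280.0), (77.00568389892578, 20.523155212402344), 15.255120277404785)
top housing 0.8 [448.3, 271.4] 3259 ((449.7326354980469, 270.0399475097656), (46.746395111083984, 74.7985610961914), 83.79655456542969)
top housing 0.72 [453.3, 183.7] 1082 ((449.37127685546875, 184.25885009765625), (22.30105972290039, 52.81543731689453), 67.61986541748047)
side cover 0.94 [313.0, 414.7] 4608 ((313.4745178222656, 414.9080505371094), (59.992958068847656, 81.7756118774414), 11.070201873779297)
side cover 0.7 [244.8, 226.6] 966 ((244.7000274658203, 224.9000244140625), (76.47352600097656, 21.0190372467041), 63.43495178222656)
side cover 0.61 [188.9, 278.1] 2890 ((191.4427032470703, 279.2063293457031), (75.68968963623047, 43.94712829589844), 15.52410888671875)
side cover 0.24 [186.1, 215.5] 462 ((184.12884521484375, 212.71615600585938), (42.42455291748047, 11.564324378967285), 82.40535736083984)
side housing 0.77 [400.0, 361.8] 4520 ((401.20965576171875, 362.4466552734375), (88.84283447265625, 56.84903335571289), 38.85337448120117)
```

View pics/z1.png

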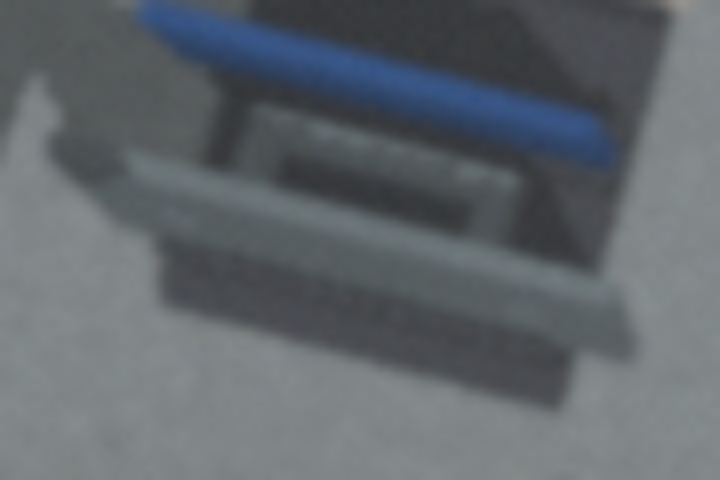

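View pics/z2.png

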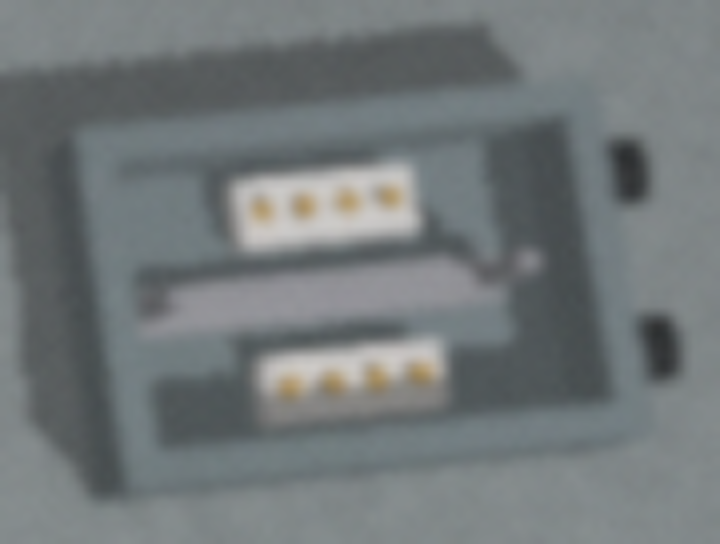

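View pics/z3.png

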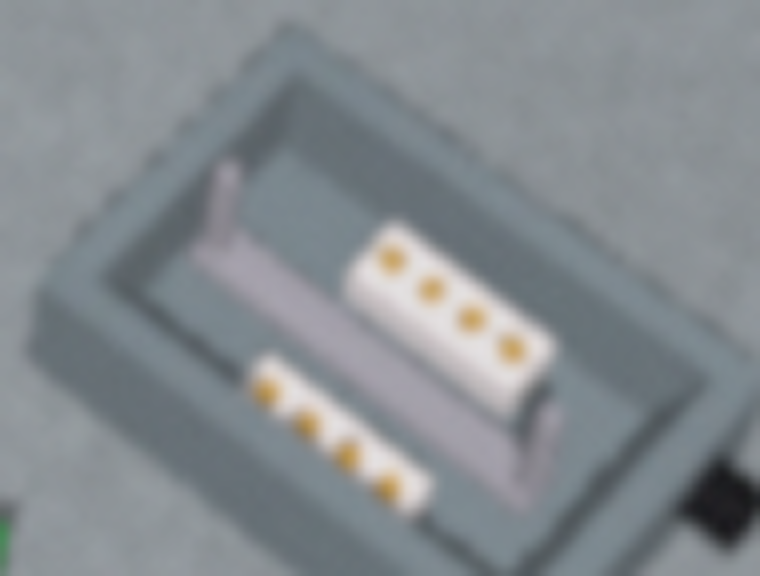

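View pics/z4.png

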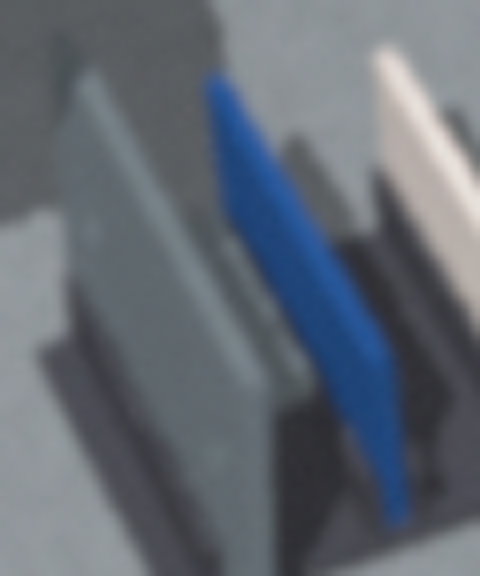

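Run:
```python
from h import *
np.set_printoptions(precision=1,suppress=True)
for n,a,b in(("top",(201.5,272.5),(272.2,290.6)),("side",(233,194.4),(254.7,233.1))):
    A,B=at(n,a,135),at(n,b,135);d=A-B;print(n,A,B,(A+B)/2,np.linalg.norm(d),np.degrees(np.arctan2(-d[0],d[1])))
# box: rim outer corners, from zooms
t=[(405+x/8,235+y/8) for x,y in((78,130),(597,85),(645,438),(118,492))]
s=[(350+x/8,315+y/8) for x,y in((285,28),(755,370),(42,295))]
for p in t: print("top corner",at("top",p,50))
for p in s: print("side corner",at("side",p,50))
for n,p in(("top",(405+155/8,235+297/8)),("top",(405+533/8,235+260/8)),("side",(350+228/8,315+168/8)),("side",(350+548/8,315+408/8))): print("pin",n,at(n,p,64))
```

```text
top [457.2 364.6 135. ] [417.2 190.4 135. ] [437.2 277.5 135. ] 178.7175589282387 -12.93342627897684
side [453.5 343.2 135. ] [416.8 191.3 135. ] [435.1 267.3 135. ] 156.2537842418669 -13.602260311229621
top corner [ 538.2 -175.5   50. ]
top corner [ 557.6 -348.2   50. ]
top corner [ 440.7 -358.8   50. ]
top corner [ 419.  -186.4   50. ]
side corner [ 537.5 -173.2   50. ]
side corner [ 560.  -342.1   50. ]
side corner [ 419.  -193.2   50. ]
pin top [ 481.2 -196.6   64. ]
pin top [ 496.3 -320.    64. ]
pin side [ 483.4 -202.5   64. ]
pin side [ 498.6 -316.1   64. ]
```

```bash
cat >> h.py <<'E'
def plan(x,y,z,yawdeg):
    o=arm.observe();p=o['position'];yw=o['tool_rot'][2];d=np.array([x,y,z])-p
    r=-((np.radians(yawdeg)-yw+np.pi/2)%np.pi-np.pi/2)
    print("tool shift m",np.round([d[0]*np.cos(yw)+d[1]*np.sin(yw),d[0]*np.sin(yw)-d[1]*np.cos(yw),-d[2]],)if 0 else [round(v/1000,4) for v in (d[0]*np.cos(yw)+d[1]*np.sin(yw),d[0]*np.sin(yw)-d[1]*np.cos(yw),-d[2])],"roll",round(r,3),"rows",np.ceil(max(np.linalg.norm(d)/41,abs(np.degrees(r))/7.1)))
def st():
    o=arm.observe();print(round(o['clock'],2),o['position'].round(1),np.degrees(o['tool_rot']).round(1),o['contact_force'].round(1),round(o['finger_gap'],1),o['qpos'].round(2))
E
python3 -c "
from h import *
plan(436,277,225,-13)"
```

```text
tool shift m [np.float64(-0.2076), np.float64(0.3359), np.float64(0.0005)] roll 1.501 rows 13.0
```

Call:
{"fn": "servo_tool", "kwargs": {
  "commands": [
    [-0.2076,0.3359,0,1.24,60],
    [-0.2076,0.3359,0,1.24,60],
    [-0.2076,0.3359,0,1.24,60],
    [-0.2076,0.3359,0,1.24,60],
    [-0.2076,0.3359,0,1.24,60],
    [-0.2076,0.3359,0,1.24,60],
    [-0.2076,0.3359,0,1.24,60],
    [-0.2076,0.3359,0,1.24,60],
    [-0.2076,0.3359,0,1.24,60],
    [-0.2076,0.3359,0,1.24,60]
  ]
}}

```text
clock: 1.83
position: [438.4, 273.7, 225.8]
tool_rot: [3.141, -0.002, 0.025]
contact_force: [0.7, 0.7, -0.4]
finger_gap: 51.3
```

```bash
python3 -c "
from h import *
st();plan(436,277,165,-13)"
```

```text
1.83 [438.4 273.7 225.8] [ 1.799e+02 -1.000e-01  1.400e+00] [ 0.7  0.7 -0.4] 51.3 [ 0.56  0.16 -0.25  1.17 -0.    2.11]
tool shift m [np.float64(-0.0023), np.float64(-0.0034), np.float64(0.0608)] roll 0.252 rows 3.0
```

Call:
{"fn": "servo_tool", "kwargs": {
  "commands": [
    [-0.002,-0.003,0.03,0.125,60],
    [-0.002,-0.003,0.06,0.25,60],
    [-0.002,-0.003,0.06,0.25,60],
    [-0.002,-0.003,0.06,0.25,60]
  ]
}}

```text
clock: 2.17
position: [432.6, 279.0, 164.6]
tool_rot: [3.139, 0.003, -0.213]
contact_force: [0.3, 0.5, 0.6]
finger_gap: 51.1
```

Run:
```python
from h import *; import cv2
st()
def c(im,x,y,w,h,f): return cv2.resize(im[y:y+h,x:x+w],None,fx=f,fy=f,interpolation=cv2.INTER_CUBIC)
s=arm.camera("side");t=arm.camera("top")
print([(round(d['p'],2),d['uv']) for d in arm.spot_point("top","cover_edge")])
cv2.imwrite("pics/g1.png",np.hstack([c(t,190,225,100,100,4),c(s,210,150,100,100,4)]))
print([arm.observe()['position']])
```

```text
2.17 [432.6 279.  164.6] [ 1.798e+02  1.000e-01 -1.220e+01] [0.3 0.5 0.6] 51.1 [ 0.57  0.19 -0.35  1.04 -0.    2.36]
[(0.81, [424.1, 377.7]), (0.69, [235.8, 283.3]), (0.47, [356.8, 197.8])]
[array([434.71176641, 280.85339358, 167.3417304 ])]
```

View pics/g1.png

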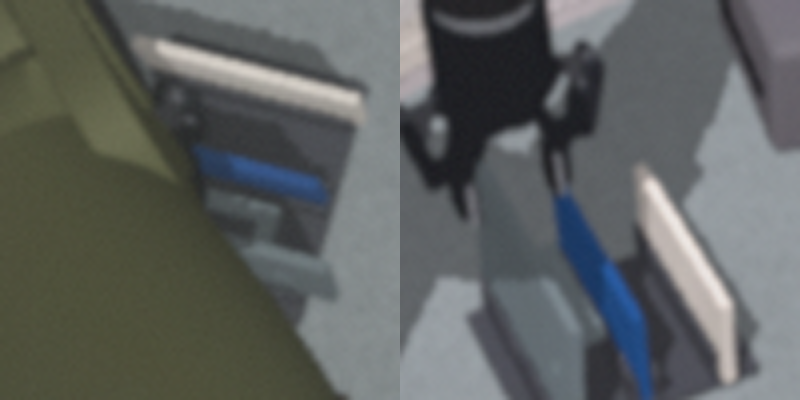

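Call:
{"fn": "servo_tool", "kwargs": {
  "commands": [
    [0.002,0.004,0.02,0.014,60],
    [0.002,0.004,0.04,0.014,60],
    [0.002,0.004,0.04,0.014,60],
    [0.002,0.004,0.04,0.014,60]
  ]
}}

```text
clock: 2.65
position: [434.9, 275.9, 126.3]
tool_rot: [3.142, 0.0, -0.228]
contact_force: [0.3, -0.4, -0.0]
finger_gap: 51.3
```

Run:
```python
from h import *; import cv2
def c(im,x,y,w,h,f): return cv2.resize(im[y:y+h,x:x+w],None,fx=f,fy=f,interpolation=cv2.INTER_CUBIC)
s=arm.camera("side")
cv2.imwrite("pics/g2.png",c(s,200,140,110,110,6))
st()
```

```text
2.7 [435.5 276.3 127. ] [-1.799e+02 -1.000e-01 -1.310e+01] [-0.2  0.3 -0.4] 51.0 [ 0.57  0.22 -0.41  0.95  0.    2.36]
```

View pics/g2.png

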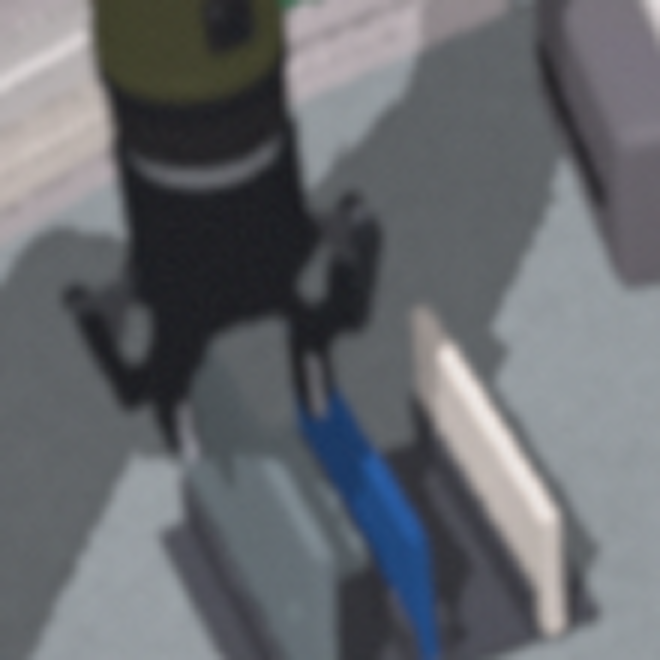

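Call:
{"fn": "servo_tool", "kwargs": {
  "commands": [
    [0,0,0,0,35],
    [0,0,0,0,20],
    [0,0,0,0,0],
    [0,0,0,0,0],
    [0,0,0,0,0],
    [0,0,0,0,0],
    [0,0,0,0,0]
  ],
  "newtons": 30
}}

```text
clock: 3.28
position: [435.8, 276.0, 126.4]
tool_rot: [-3.14, -0.001, -0.23]
contact_force: [-0.4, -0.3, 6.5]
finger_gap: 6.3
```

```bash
python3 -c "
from h import *
st()"
```

```text
3.28 [435.8 276.  126.4] [-1.799e+02 -1.000e-01 -1.320e+01] [-0.4 -0.3  6.5] 6.3 [ 0.56  0.22 -0.41  0.94 -0.    2.37]
```

Call:
{"fn": "servo_tool", "kwargs": {
  "commands": [
    [0,0,0,0,0],
    [0,0,0,0,0],
    [0,0,-0.01,0,0],
    [0,0,-0.02,0,0],
    [0,0,-0.02,0,0],
    [0,0,-0.02,0,0]
  ],
  "newtons": 60
}}

```text
clock: 3.78
position: [435.3, 275.9, 146.1]
tool_rot: [-3.141, -0.001, -0.23]
contact_force: [0.3, -0.3, -3.5]
finger_gap: 4.8
```

Run:
```python
from h import *; import cv2
def c(im,x,y,w,h,f): return cv2.resize(im[y:y+h,x:x+w],None,fx=f,fy=f,interpolation=cv2.INTER_CUBIC)
s=arm.camera("side")
cv2.imwrite("pics/g3.png",c(s,200,140,110,110,6))
st()
```

```text
3.83 [435.  275.6 145.6] [-180.    -0.   -13.2] [-1.   0.1 -3.9] 4.8 [ 0.56  0.2  -0.38  0.99  0.    2.37]
```

View pics/g3.png

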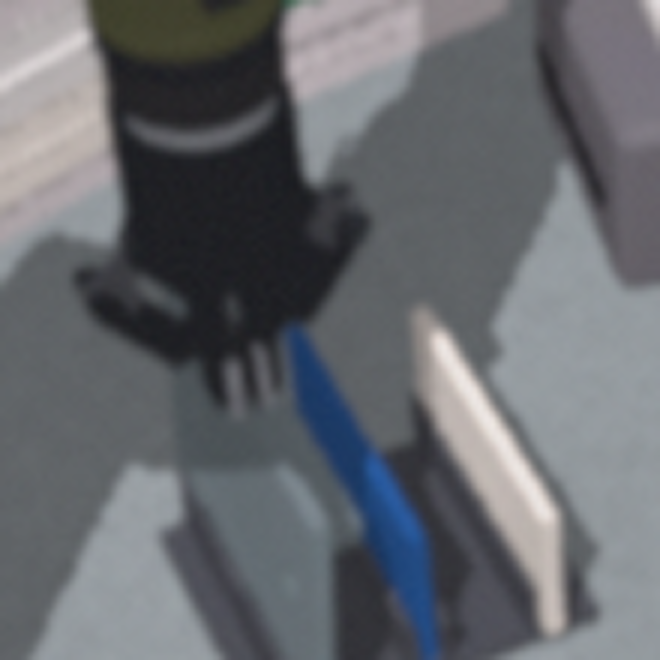

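Call:
{"fn": "servo_tool", "kwargs": {
  "commands": [
    [0,0,-0.035,0,0],
    [0,0,-0.07,0,0],
    [0,0,-0.105,0,0],
    [0,0,-0.105,0,0],
    [0,0,-0.105,0,0]
  ]
}}

```text
clock: 4.25
position: [436.2, 276.3, 252.0]
tool_rot: [-3.139, -0.003, -0.23]
contact_force: [1.5, 0.4, -4.5]
finger_gap: 4.3
```

```bash
python3 -c "
from h import *
st();plan(586,10,160,6.4)"
```

```text
4.25 [436.2 276.3 252. ] [-179.8   -0.2  -13.2] [ 1.5  0.4 -4.5] 4.3 [ 0.56  0.14 -0.2   1.22 -0.    2.37]
tool shift m [np.float64(0.2066), np.float64(0.2252), np.float64(0.092)] roll -0.342 rows 8.0
```

Call:
{"fn": "servo_tool", "kwargs": {
  "commands": [
    [0.025,0.028,0,-0.04,0],
    [0.05,0.056,0,-0.09,0],
    [0.075,0.084,0,-0.13,0],
    [0.1,0.112,0,-0.17,0],
    [0.125,0.14,0,-0.21,0],
    [0.155,0.17,0,-0.26,0],
    [0.185,0.2,0.02,-0.31,0],
    [0.207,0.225,0.05,-0.342,0],
    [0.207,0.225,0.08,-0.342,0],
    [0.207,0.225,0.09,-0.342,0]
  ]
}}

```text
clock: 5.08
position: [581.7, 6.7, 152.8]
tool_rot: [-3.141, 0.01, 0.108]
contact_force: [-2.2, 0.3, -5.5]
finger_gap: 4.6
```

Run:
```python
from h import *; import cv2
s=arm.camera("side")
cv2.imwrite("pics/l1.png",cv2.resize(s[150:400,180:480],None,fx=2.4,fy=2.4))
st()
```

```text
5.13 [580.2   8.1 152.7] [-179.9    0.7    6.3] [-1.6 -0.3 -5.6] 4.3 [ 0.01  0.33 -0.2   1.06  0.    1.47]
```

View pics/l1.png

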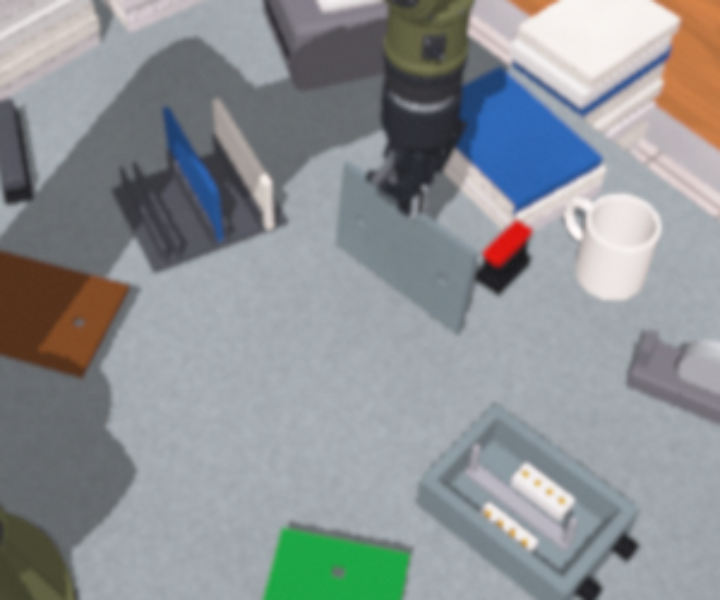

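Call:
{"fn": "servo_tool", "kwargs": {
  "commands": [
    [0,0,0.01,0,0],
    [0,0,0.02,0,0],
    [0,0,0.026,0,0],
    [0,0,0.03,0,0],
    [0,0,0.032,0,0]
  ]
}}

```text
clock: 5.55
position: [585.2, 10.0, 128.6]
tool_rot: [3.142, -0.001, 0.113]
contact_force: [-0.5, 0.6, -3.9]
finger_gap: 4.3
```

```bash
python3 -c "
from h import *
st();print(at('top',(361,195),40))"
```

```text
5.55 [585.2  10.  128.6] [180.   -0.    6.5] [-0.5  0.6 -3.9] 4.3 [ 0.02  0.34 -0.24  0.99  0.    1.47]
[692.35612865 -33.52837893  40.        ]
```

Call:
{"fn": "servo_tool", "kwargs": {
  "commands": [
    [0,0,0.005,0,0],
    [0,0,0.009,0,0],
    [0,0,0.011,0,0],
    [0,0,0.012,0,0],
    [0,0,0.012,0,0]
  ]
}}

```text
clock: 5.97
position: [585.6, 9.2, 116.7]
tool_rot: [3.141, -0.001, 0.112]
contact_force: [0.1, -0.6, -3.1]
finger_gap: 4.4
```

Call:
{"fn": "servo_tool", "kwargs": {
  "commands": [
    [0,0,0.002,0,0],
    [0,0,0.004,0,0],
    [0,0,0.005,0,0],
    [0,0,0.005,0,0]
  ]
}}

```text
clock: 6.3
position: [590.1, 9.5, 116.1]
tool_rot: [3.141, -0.01, 0.112]
contact_force: [-0.3, -0.9, 16.4]
finger_gap: 4.5
```

Call:
{"fn": "servo_tool", "kwargs": {
  "commands": [
    [0,0,-0.003,0,0],
    [0,0,-0.004,0,0],
    [0,0,-0.004,0,0],
    [0,0,-0.004,0,8],
    [0,0,-0.004,0,14],
    [0,0,-0.004,0,20],
    [0,0,-0.004,0,20]
  ],
  "newtons": 20
}}

```text
clock: 6.88
position: [584.7, 9.5, 114.9]
tool_rot: [-3.141, 0.001, 0.112]
contact_force: [0.5, 0.3, -0.7]
finger_gap: 17.1
```

Run:
```python
from h import *; import cv2
s=arm.camera("side")
cv2.imwrite("pics/l2.png",cv2.resize(s[180:330,280:430],None,fx=4,fy=4))
st()
```

```text
6.93 [584.7   9.5 114.9] [-1.8e+02  1.0e-01  6.4e+00] [-0.4  0.4 -0.3] 16.7 [ 0.02  0.35 -0.25  0.97  0.    1.47]
```

View pics/l2.png

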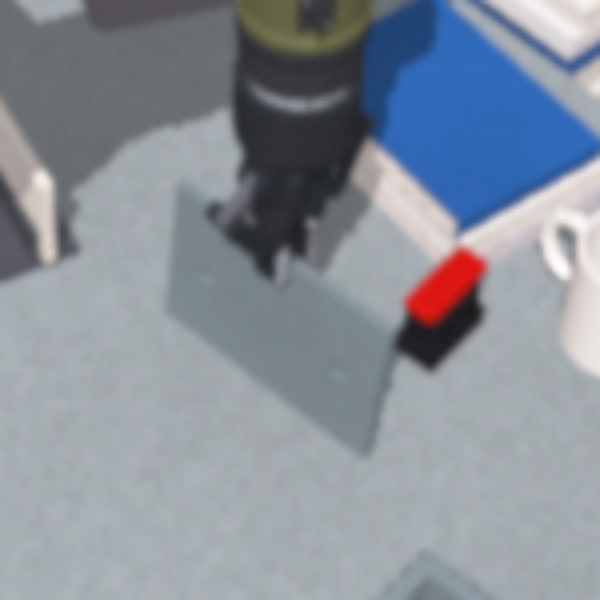

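Call:
{"fn": "servo_tool", "kwargs": {
  "commands": [
    [-0.006,0,0,0,22],
    [-0.012,0,0,0,25],
    [-0.018,0,0.001,0,28],
    [-0.024,0,0.003,0,30],
    [-0.03,0,0.005,0,31],
    [-0.036,0,0.007,0,32],
    [-0.041,0,0.009,0,32],
    [-0.045,0,0.01,0,32],
    [-0.045,0,0.01,0,32]
  ]
}}

```text
clock: 7.68
position: [539.0, 4.2, 105.0]
tool_rot: [-3.142, 0.002, 0.112]
contact_force: [-0.5, -0.1, -0.6]
finger_gap: 27.3
```

Run:
```python
from h import *; import cv2
s=arm.camera("side")
cv2.imwrite("pics/l3.png",cv2.resize(s[180:330,260:410],None,fx=4,fy=4))
st()
```

```text
7.73 [539.8   4.2 105.3] [-180.     0.     6.4] [ 0.1 -0.1 -0.2] 27.5 [ 0.01  0.28 -0.38  0.91 -0.    1.47]
```

View pics/l3.png

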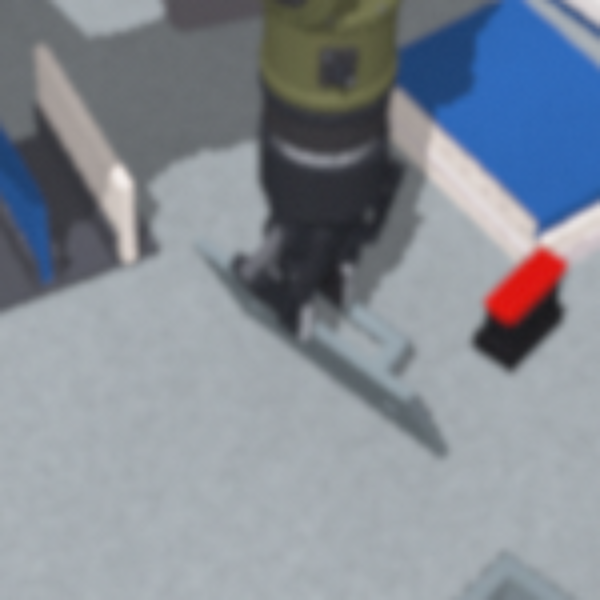

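Call:
{"fn": "servo_tool", "kwargs": {
  "commands": [
    [0.003,0,0,0,39],
    [0.006,0,0,0,46],
    [0.009,0,0,0,53],
    [0.012,0,0,0,60],
    [0.015,0,0,0,67],
    [0.018,0,0,0,74],
    [0.021,0,0,0,81],
    [0.024,0,0.001,0,88],
    [0.026,0,0.002,0,94],
    [0.028,0,0.004,0,100]
  ]
}}

```text
clock: 8.57
position: [568.8, 7.5, 101.5]
tool_rot: [3.142, -0.0, 0.112]
contact_force: [-0.3, -0.3, -0.1]
finger_gap: 85.2
```

Run:
```python
from h import *; import cv2
s=arm.camera("side")
cv2.imwrite("pics/l4.png",cv2.resize(s[180:330,260:410],None,fx=4,fy=4))
st()
```

```text
8.62 [568.8   7.5 101. ] [-180.    -0.     6.4] [0.  0.1 0. ] 85.4 [ 0.01  0.34 -0.31  0.92  0.    1.47]
```

View pics/l4.png

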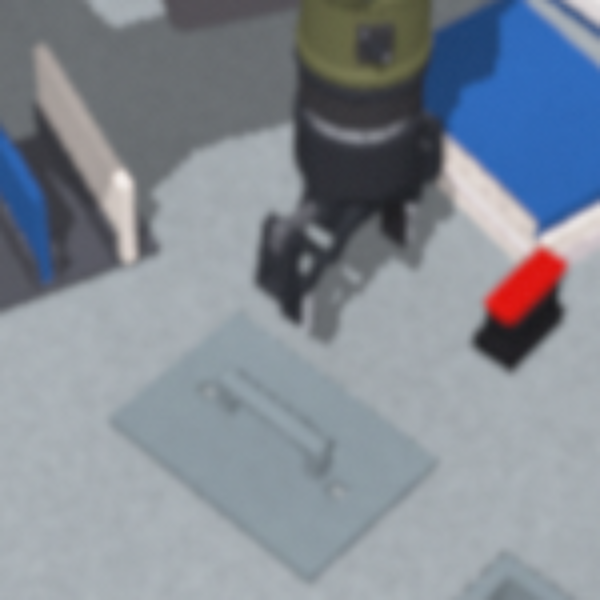

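The plate slid off the finger and now lies flat with its handle up, clear of the gripper. I'll move the arm aside to measure it in both cameras.

Call:
{"fn": "servo_tool", "kwargs": {
  "commands": [
    [0,0,-0.04,0,100],
    [0,0,-0.08,0,100],
    [0,-0.04,-0.11,0,80],
    [0,-0.08,-0.11,0,60],
    [0,-0.12,-0.11,0,50],
    [0,-0.16,-0.11,0,50],
    [0,-0.2,-0.11,0,50],
    [0,-0.23,-0.11,0,50],
    [0,-0.23,-0.11,0,50]
  ]
}}

```text
clock: 9.37
position: [541.6, 241.4, 211.3]
tool_rot: [-3.139, -0.0, 0.118]
contact_force: [0.4, -0.2, 0.1]
finger_gap: 42.6
```

Run:
```python
from h import *; import cv2
np.set_printoptions(precision=1,suppress=True)
st()
s=arm.camera("side");t=arm.camera("top")
cv2.imwrite("pics/side1.png",s);cv2.imwrite("pics/top1.png",t)
for n in("side","top"):
  for l in ("cover","cover_handle","cover_edge","housing_rim"):
    print(n,l,[(round(d['p'],2),[round(float(x),1) for x in d['uv']]) for d in arm.spot_point(n,l)])
def c(im,x,y,w,h,f): return cv2.resize(im[y:y+h,x:x+w],None,fx=f,fy=f,interpolation=cv2.INTER_CUBIC)
cv2.imwrite("pics/p1.png",c(s,280,245,100,90,7)); cv2.imwrite("pics/p2.png",c(t,270,215,110,90,7))
```

```text
9.37 [541.6 241.4 211.3] [-179.9   -0.     6.8] [ 0.4 -0.2  0.1] 42.6 [ 0.4  0.3 -0.1  1.2  0.   1.9]
side cover [(0.89, [329.6, 291.2]), (0.78, [192.6, 277.2]), (0.61, [313.3, 413.7])]
side cover_handle [(0.74, [193.6, 285.3]), (0.67, [315.7, 415.7]), (0.65, [327.9, 283.2])]
side cover_edge [(0.96, [310.7, 301.4]), (0.93, [282.9, 408.0])]
side housing_rim [(0.95, [399.6, 356.0])]
top cover [(0.84, [439.2, 359.7]), (0.72, [348.0, 267.3])]
top cover_handle [(0.92, [344.6, 263.5]), (0.68, [436.8, 361.3])]
top cover_edge [(0.83, [424.3, 375.6]), (0.61, [348.6, 288.4])]
top housing_rim [(0.66, [450.5, 269.2])]
```

View pics/p1.png

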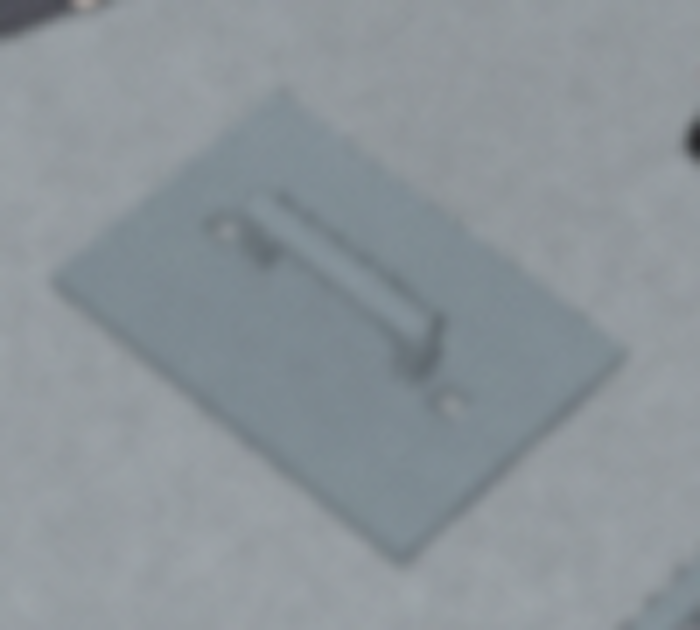

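View pics/p2.png

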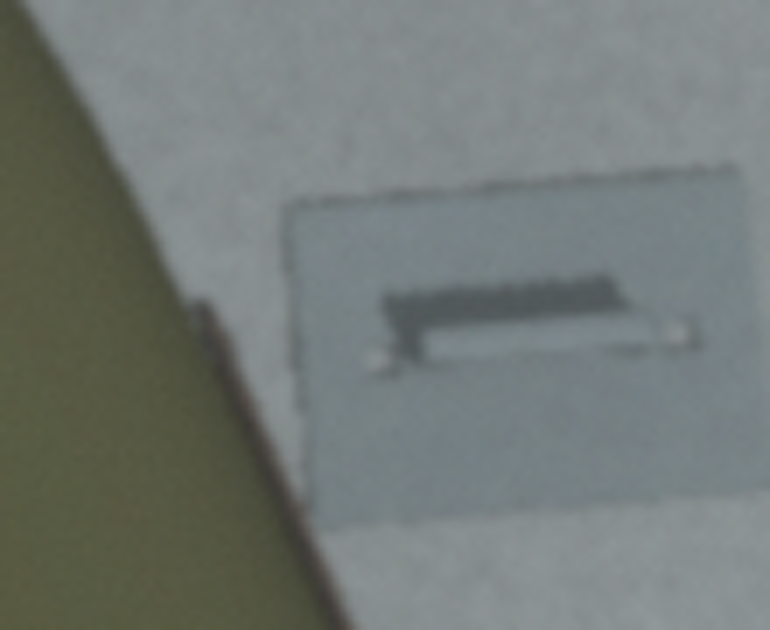

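View pics/top1.png

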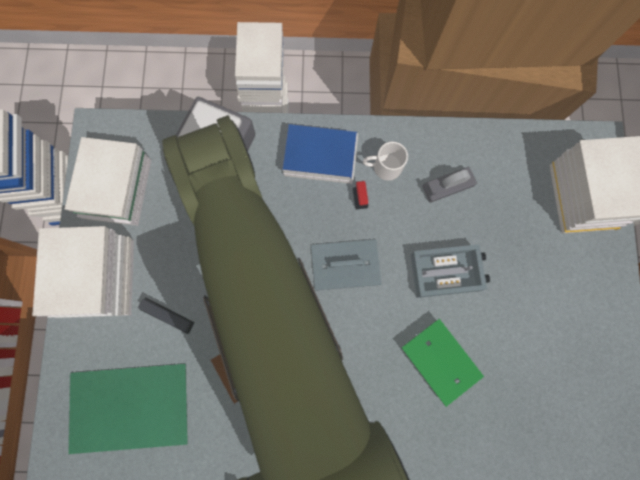

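```bash
cat > fit.py <<'E'
from h import *
from scipy.optimize import least_squares
np.set_printoptions(precision=2,suppress=True)
def fit(obs,x0,free=3):
    # obs: list (cam,uv,(lx,ly,z)); params x,y,yaw deg
    def f(p):
        c,s=np.cos(np.radians(p[2])),np.sin(np.radians(p[2]));r=[]
        for n,uv,(a,b,z) in obs: r+=list(proj(n,[p[0]+c*a-s*b,p[1]+s*a+c*b,z])-uv)
        return np.array(r)
    r=least_squares(f,x0);return r.x,r.fun.reshape(-1,2)
E
python3 - <<'E'
from fit import *
S=lambda x,y:("side",np.array([280+x/7,245+y/7]));T=lambda x,y:("top",np.array([270+x/7,215+y/7]))
# world: +y is left in top; plate y>0 = left
so=[S(285,92)+((62.5,90,8),),S(627,350)+((62.5,-90,8),),S(402,560)+((-62.5,-90,8),),S(55,275)+((-62.5,90,8),),S(228,228)+((0,58,8),),S(453,403)+((0,-58,8),)]
to=[T(285,203)+((62.5,90,8),),T(740,167)+((62.5,-90,8),),T(312,522)+((-62.5,90,8),),T(383,360)+((0,58,8),),T(681,335)+((0,-58,8),)]
for o in(so,to,so+to):
    p,r=fit(o,[500,10,6]);print("plate",p,abs(r).max());
print(r)
S=lambda x,y:("side",np.array([350+x/8,315+y/8]));T=lambda x,y:("top",np.array([405+x/8,235+y/8]))
bs=[S(285,28)+((60,87.5,50),),S(755,370)+((60,-87.5,50),),S(42,295)+((-60,87.5,50),)]
bt=[T(78,130)+((60,87.5,50),),T(597,85)+((60,-87.5,50),),T(645,438)+((-60,-87.5,50),),T(118,492)+((-60,87.5,50),)]
for o in(bs,bt,bs+bt):
    p,r=fit(o,[490,-265,6]);print("box",p,abs(r).max())
print(r)
ps=[S(228,165)+((0,58,64),),S(548,405)+((0,-58,64),)]
for o in (ps,):
    p,r=fit(o,[490,-260,6]);print("pins side",p,abs(r).max())
E
```

```text
plate [506.26   2.77   5.91] 0.434926291048896
plate [505.5    3.96   6.09] 0.48974033762146973
plate [505.94   3.31   6.05] 0.7426035572022442
[[-0.74 -0.34]
 [ 0.19  0.28]
 [-0.12 -0.16]
 [-0.45 -0.03]
 [-0.11 -0.18]
 [-0.14 -0.07]
 [ 0.37  0.17]
 [ 0.69  0.1 ]
 [ 0.28  0.11]
 [-0.02 -0.66]
 [-0.11 -0.52]]
box [ 490.16 -267.83    8.71] 1.8353949515712884
box [ 488.88 -267.22    6.3 ] 0.7824515424454717
box [ 489.1  -267.3     7.24] 1.613346127133923
[[-0.06 -0.1 ]
 [ 1.37  1.42]
 [-1.61 -1.4 ]
 [-0.97  0.19]
 [-0.67 -0.78]
 [ 1.09  0.05]
 [ 0.63  0.19]]
pins side [ 491.73 -258.55    7.53] 0.20049538595418426
```

Run:
```python
import cv2,numpy as np
for i,(n,x,y,w,h) in enumerate((("top1",410,240,80,60),("side1",352,318,80,60))):
    im=cv2.imread(f"pics/{n}.png")[y:y+h,x:x+w];im=cv2.resize(im,None,fx=10,fy=10,interpolation=cv2.INTER_LANCZOS4)
    im=cv2.convertScaleAbs(im,alpha=1.5,beta=-60)
    for k in range(0,w,10): cv2.putText(im,str(x+k),(k*10,10),0,.35,(0,0,255));cv2.line(im,(k*10,12),(k*10,20),(0,0,255))
    for k in range(0,h,10): cv2.putText(im,str(y+k),(0,k*10+5),0,.35,(0,0,255))
    cv2.imwrite(f"pics/b{i}.png",im)
```

```text
(no output)
```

View pics/b0.png

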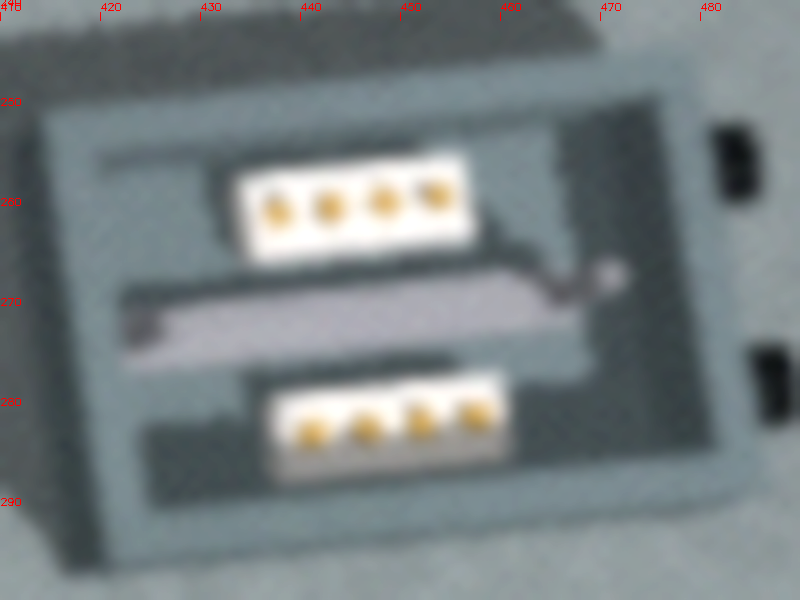

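View pics/b1.png

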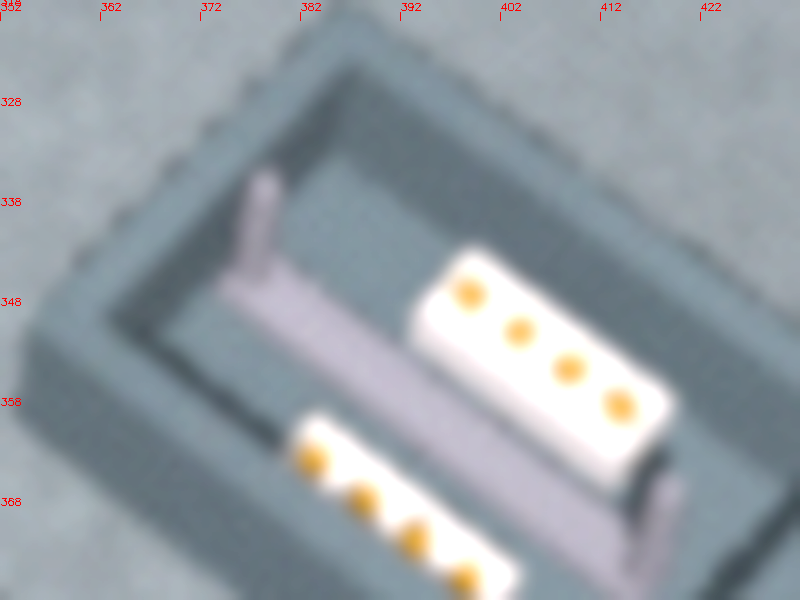

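Run:
```python
from fit import *
A=np.array
s=[("side",A([378.5,335.8]),(0,58,64)),("side",A([418.7,366.3]),(0,-58,64))]
t=[("top",A([471,266.8]),(0,-58,64)),("top",A([426.2,270.6]),(0,58,64))]
for o in(s,t,s+t):
    p,r=fit(o,[490,-260,6]);print(p,abs(r).max())
# top box corners new + inner
bt=[("top",A(u),l+(50,)) for u,l in (((414.5,251),(60,87.5)),((479.7,245.5),(60,-87.5)),((485.5,289.5),(-60,-87.5)),((420.8,297),(-60,87.5)),((420,255.5),(48,75.5)),((476,249.8),(48,-75.5)),((481.5,285.3),(-48,-75.5)))]
bs=[("side",A(u),l+(50,)) for u,l in (((386,318.5),(60,87.5)),((387,325),(48,75.5)),((355.5,350.5),(-60,87.5)),((363,350),(-48,75.5)))]
for o in(bs,bt,bs+bt):
    p,r=fit(o,[490,-260,6]);print("box",p,abs(r).max())
```

```text
[ 491.11 -259.49    7.24] 0.03445358950506261
[ 491.66 -259.91    6.2 ] 0.3195088334512093
[ 491.37 -259.65    6.72] 0.4450587056039126
box [ 492.81 -269.18    8.36] 0.7874667777681452
box [ 489.22 -268.21    6.84] 1.4430418194642698
box [ 489.83 -268.8     6.89] 1.6719776845040997
```

```bash
python3 -c "
from h import *
st();plan(506,3.3,110,6.05)"
```

```text
9.87 [542.9 235.  211.6] [180.   -0.    6.3] [-0.3 -1.2  0. ] 43.0 [ 0.41  0.3  -0.09  1.17 -0.    1.87]
tool shift m [np.float64(-0.0622), np.float64(0.2262), np.float64(0.1016)] roll 0.005 rows 7.0
```

Call:
{"fn": "servo_tool", "kwargs": {
  "commands": [
    [-0.012,0.038,0,0.005,50],
    [-0.024,0.076,0,0.005,50],
    [-0.036,0.114,0.02,0.005,50],
    [-0.048,0.152,0.04,0.005,50],
    [-0.058,0.19,0.06,0.005,50],
    [-0.0622,0.226,0.08,0.005,50],
    [-0.0622,0.226,0.1,0.005,50],
    [-0.0622,0.226,0.1,0.005,50],
    [-0.0622,0.226,0.1,0.005,50]
  ]
}}

```text
clock: 10.62
position: [504.9, 3.9, 111.0]
tool_rot: [-3.141, 0.002, 0.105]
contact_force: [-0.6, 0.2, 1.1]
finger_gap: 42.6
```

```bash
python3 -c "
from h import *
arm.camera('side')
st();plan(506,3.3,36,6.05)"
```

```text
10.67 [506.2   4.7 112.2] [-180.    -0.     6.1] [-0.5 -0.3 -0.1] 42.7 [ 0.01  0.22 -0.45  0.91  0.    1.47]
tool shift m [np.float64(-0.0004), np.float64(0.0013), np.float64(0.0762)] roll 0.001 rows 2.0
```

Call:
{"fn": "servo_tool", "kwargs": {
  "commands": [
    [0,0.001,0.025,0,50],
    [0,0.001,0.045,0,50],
    [0,0.001,0.06,0,50],
    [0,0.001,0.07,0,50],
    [0,0.001,0.075,0,50],
    [0,0.001,0.075,0,50]
  ]
}}

```text
clock: 11.17
position: [506.4, 4.3, 36.6]
tool_rot: [-3.141, 0.0, 0.108]
contact_force: [-0.0, -0.1, -0.3]
finger_gap: 42.9
```

Run:
```python
from h import *; import cv2
s=arm.camera("side")
cv2.imwrite("pics/h1.png",cv2.resize(s[210:340,260:400],None,fx=5,fy=4.6))
st()
```

```text
11.22 [506.8   4.1  37.2] [-180.    -0.     6.2] [-0.1  0.4  1. ] 42.7 [ 0.01  0.3  -0.53  0.74  0.    1.47]
```

View pics/h1.png

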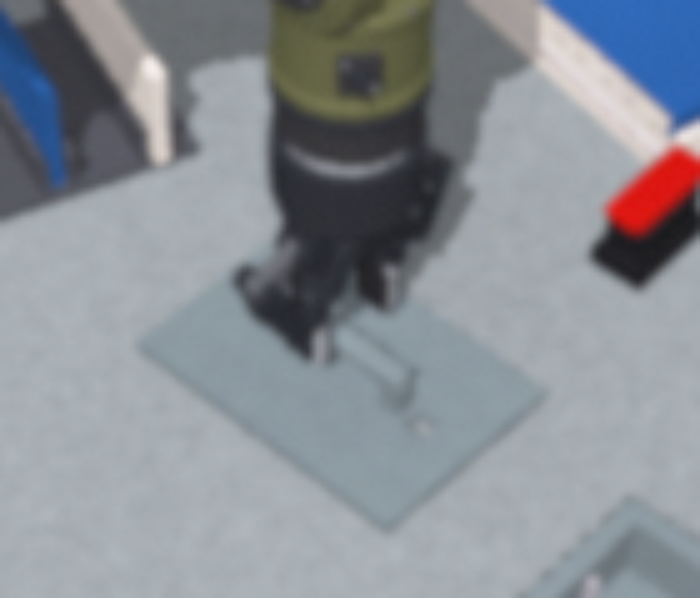

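The fingers straddle the bar, at about (350,340) in the crop. Closing now.

Call:
{"fn": "servo_tool", "kwargs": {
  "commands": [
    [0,0,0,0,35],
    [0,0,0,0,25],
    [0,0,0,0,0],
    [0,0,0,0,0],
    [0,0,0,0,0],
    [0,0,0,0,0]
  ],
  "newtons": 40
}}

```text
clock: 11.72
position: [506.3, 3.4, 36.7]
tool_rot: [3.142, -0.0, 0.107]
contact_force: [0.3, -0.3, -0.2]
finger_gap: -0.1
```

Call:
{"fn": "servo_tool", "kwargs": {
  "commands": [
    [0,0,0,0,0],
    [0,0,0,0,0],
    [0,0,-0.02,0,0],
    [0,0,-0.05,0,0],
    [0,0,-0.08,0,0],
    [0,0,-0.11,0,0],
    [0,0,-0.11,0,0]
  ],
  "newtons": 80
}}

```text
clock: 12.3
position: [509.9, 3.5, 152.2]
tool_rot: [3.141, -0.009, 0.107]
contact_force: [1.1, 0.3, 0.8]
finger_gap: 0.1
```

Run:
```python
from h import *; import cv2
s=arm.camera("side")
cv2.imwrite("pics/h2.png",cv2.resize(s[180:330,260:410],None,fx=4,fy=4))
st();plan(490.8,-259.5,150,6.6)
```

```text
12.35 [508.9   3.5 149.8] [180.   -0.4   6.1] [ 0.5  0.1 -0.7] 0.1 [ 0.01  0.18 -0.39  0.99  0.    1.47]
tool shift m [np.float64(-0.046), np.float64(0.2595), np.float64(-0.0002)] roll -0.008 rows 7.0
```

View pics/h2.png

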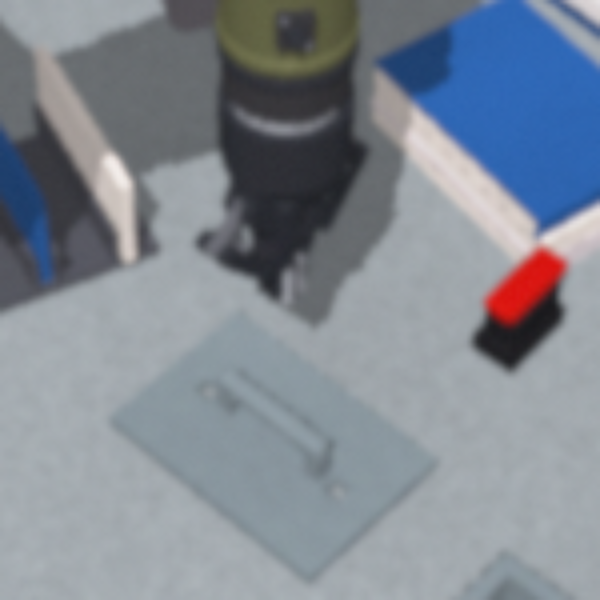

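Run:
```python
from h import *
u=np.array([np.cos(.107),np.sin(.107),0])
for z in(20,30,40,50):
  print(z,[proj("side",np.array([506.8,4.1,z])+k*u).round(1) for k in(-21,0,21)])
print("bar ctr",proj("side",[506,3.3,36]), "bar ends",proj("side",[501.3,48,42]),proj("side",[510.7,-41.4,42]))
print("now tip", [proj("side",[508.9,3.5,149.8-k]).round(1) for k in (17,10,4,0)])
```

```text
20 [array([322.8, 291.4]), array([328.4, 286.7]), array([333.8, 282. ])]
30 [array([322.9, 289.2]), array([328.4, 284.5]), array([333.9, 279.8])]
40 [array([322.9, 287. ]), array([328.5, 282.2]), array([334. , 277.5])]
50 [array([322.9, 284.7]), array([328.6, 279.9]), array([334.1, 275.2])]
bar ctr [328.42850054 283.46388538] bar ends [315.98214839 272.43275764] [341.31922837 292.04987207]
now tip [array([329.9, 259.7]), array([330. , 257.9]), array([330.1, 256.4]), array([330.1, 255.3])]
```

Run:
```python
from h import *; import cv2
s=arm.camera("side");st()
o=arm.observe()['position']
im=cv2.resize(s[215:275,300:370],None,fx=10,fy=10,interpolation=cv2.INTER_CUBIC)
for dz,c in((0,(0,0,255)),(17,(0,255,0)),(-20,(255,0,0))):
    p=proj("side",o-[0,0,dz]);cv2.circle(im,(int((p[0]-300)*10),int((p[1]-215)*10)),5,c,-1)
cv2.imwrite("pics/tip.png",im)
```

```text
12.4 [507.4   3.5 147.8] [180.   -0.2   6.1] [ 0.1 -0.1  0.9] -0.0 [ 0.01  0.19 -0.4   0.99  0.    1.47]
```

View pics/tip.png

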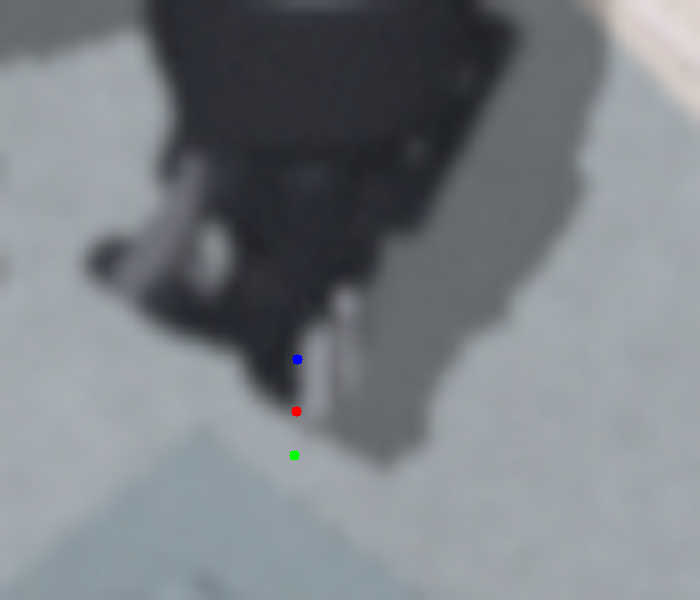

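Call:
{"fn": "servo_tool", "kwargs": {
  "commands": [
    [0.035,0,0,0,0],
    [0.07,0,0.02,0,0],
    [0.1,0,0.05,0,0],
    [0.105,0,0.08,0,0],
    [0.105,0,0.1,0,0],
    [0.105,0,0.11,0,0],
    [0.105,0,0.112,0,0],
    [0.105,0,0.114,0,0]
  ]
}}

```text
clock: 13.07
position: [609.5, 14.6, 31.7]
tool_rot: [-3.141, 0.002, 0.107]
contact_force: [0.2, 0.6, 0.2]
finger_gap: -0.3
```

Run:
```python
from h import *; import cv2
s=arm.camera("side");st()
o=arm.observe()['position']
im=cv2.resize(s[215:275,320:390],None,fx=10,fy=10,interpolation=cv2.INTER_CUBIC)
for dz,c in((0,(0,0,255)),(17,(0,255,0)),(-20,(255,0,0))):
    p=proj("side",o-[0,0,dz]);print(p);cv2.circle(im,(int((p[0]-320)*10),int((p[1]-215)*10)),5,c,-1)
cv2.imwrite("pics/tip2.png",im)
```

```text
13.12 [610.3  14.6  32.5] [-180.     0.     6.1] [-0.3 -0.5 -0.4] -0.2 [ 0.02  0.47 -0.28  0.82  0.    1.49]
[355.09345625 261.40293675]
[354.7488855  265.28452799]
[355.50680915 256.7465142 ]
```

View pics/tip2.png

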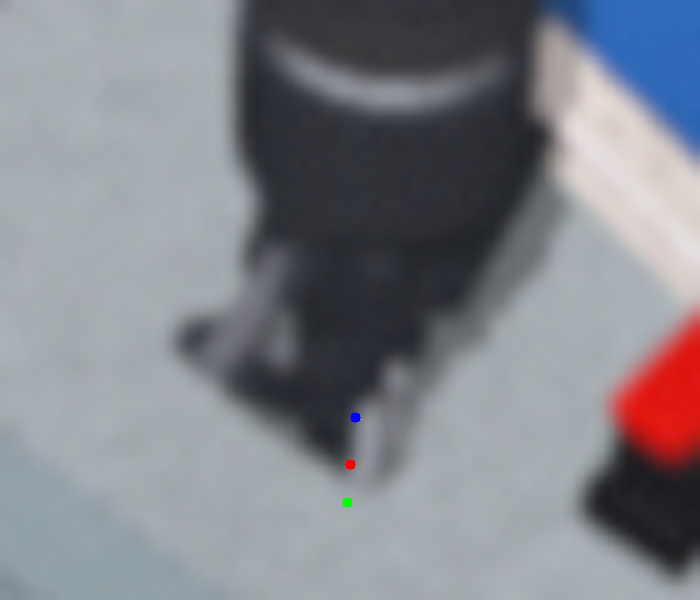

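Call:
{"fn": "servo_tool", "kwargs": {
  "commands": [
    [0,0,0.005,0,0],
    [0,0,0.009,0,0],
    [0,0,0.012,0,0],
    [0,0,0.014,0,0],
    [0,0,0.014,0,0]
  ]
}}

```text
clock: 13.53
position: [610.4, 14.6, 18.4]
tool_rot: [3.142, 0.0, 0.107]
contact_force: [0.7, 0.8, 0.6]
finger_gap: -0.0
```

Call:
{"fn": "servo_tool", "kwargs": {
  "commands": [
    [0,0,0.002,0,0],
    [0,0,0.004,0,0],
    [0,0,0.006,0,0],
    [0,0,0.006,0,0]
  ]
}}

```text
clock: 13.87
position: [610.3, 14.7, 12.0]
tool_rot: [-3.142, 0.001, 0.107]
contact_force: [-0.4, -0.3, -0.5]
finger_gap: 0.1
```

Run:
```python
from h import *; import cv2
s=arm.camera("side");st()
o=arm.observe()['position']
im=cv2.resize(s[215:275,320:390],None,fx=10,fy=10,interpolation=cv2.INTER_CUBIC)
for dz,c in((0,(0,0,255)),(17,(0,255,0)),(-20,(255,0,0))):
    p=proj("side",o-[0,0,dz]);print(p);cv2.circle(im,(int((p[0]-320)*10),int((p[1]-215)*10)),5,c,-1)
cv2.imwrite("pics/tip3.png",im)
```

```text
13.92 [610.4  14.7  12.2] [-180.     0.     6.1] [-0.4  0.9  0.1] 0.2 [ 0.02  0.49 -0.3   0.78 -0.    1.49]
[354.68581105 265.99833592]
[354.34842668 269.79894388]
[355.09045964 261.44000197]
```

View pics/tip3.png

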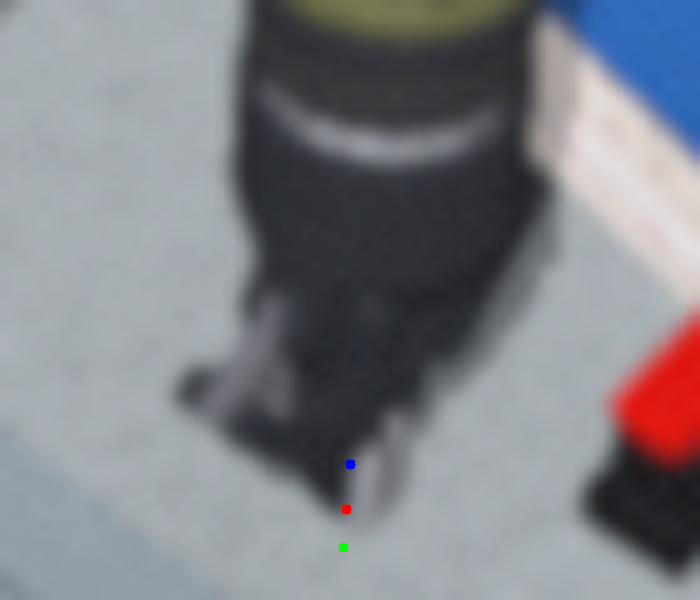

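Call:
{"fn": "servo_tool", "kwargs": {
  "commands": [
    [0,0,0.002,0,0],
    [0,0,0.004,0,0],
    [0,0,0.004,0,0],
    [0,0,0.004,0,0]
  ]
}}

```text
clock: 14.25
position: [610.4, 14.7, 8.3]
tool_rot: [-3.142, 0.0, 0.107]
contact_force: [-0.1, 0.5, 0.4]
finger_gap: 0.1
```

Call:
{"fn": "servo_tool", "kwargs": {
  "commands": [
    [0,0,0.002,0,0],
    [0,0,0.003,0,0],
    [0,0,0.003,0,0],
    [0,0,0.003,0,0]
  ]
}}

```text
clock: 14.58
position: [610.5, 14.7, 5.4]
tool_rot: [-3.142, 0.0, 0.107]
contact_force: [-0.2, 0.7, -0.4]
finger_gap: -0.2
```

Call:
{"fn": "servo_tool", "kwargs": {
  "commands": [
    [0,0,0.001,0,0],
    [0,0,0.002,0,0],
    [0,0,0.003,0,0],
    [0,0,0.003,0,0]
  ]
}}

```text
clock: 14.92
position: [610.4, 14.7, 2.2]
tool_rot: [-3.142, 0.0, 0.107]
contact_force: [0.5, -1.5, 0.4]
finger_gap: -0.1
```

Call:
{"fn": "servo_tool", "kwargs": {
  "commands": [
    [0,0,0.001,0,0],
    [0,0,0.002,0,0],
    [0,0,0.002,0,0]
  ]
}}

```text
clock: 15.17
position: [610.4, 14.7, 0.3]
tool_rot: [-3.142, 0.0, 0.107]
contact_force: [0.4, 0.3, -0.3]
finger_gap: 0.2
```

Call:
{"fn": "servo_tool", "kwargs": {
  "commands": [
    [0,0,0.001,0,0],
    [0,0,0.002,0,0],
    [0,0,0.002,0,0]
  ]
}}

```text
clock: 15.42
position: [610.4, 14.7, -1.7]
tool_rot: [3.142, 0.0, 0.107]
contact_force: [-0.5, 0.8, -0.6]
finger_gap: 0.0
```

Run:
```python
from h import *; import cv2
s=arm.camera("side");st()
o=arm.observe()['position']
im=cv2.resize(s[215:285,320:400],None,fx=9,fy=8.5,interpolation=cv2.INTER_CUBIC)
cv2.imwrite("pics/tip4.png",im)
print(proj("side",o),proj("side",[610,15,0]))
```

```text
15.47 [610.4  14.6  -1.6] [180.    0.    6.1] [-0.2  0.4  0.4] -0.2 [ 0.02  0.51 -0.31  0.75 -0.    1.49]
[354.44143645 269.09203505] [354.26289508 268.72687058]
```

View pics/tip4.png

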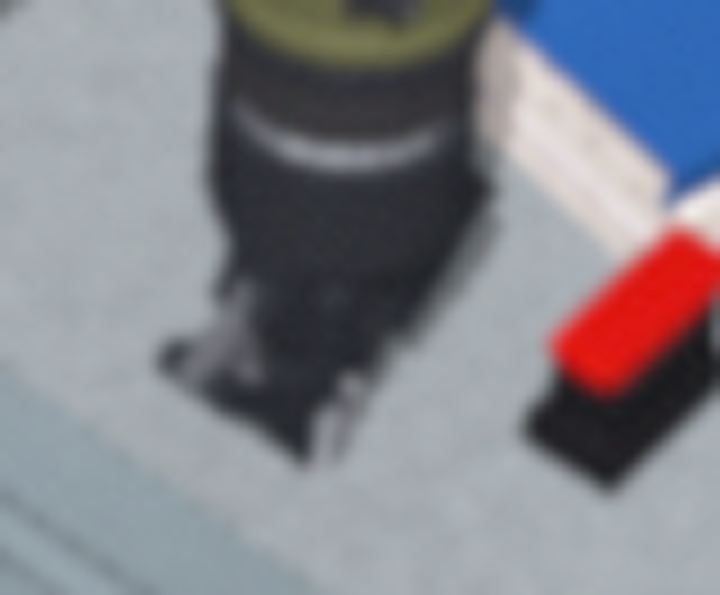

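Call:
{"fn": "servo_tool", "kwargs": {
  "commands": [
    [0,0,0.001,0,0],
    [0,0,0.0015,0,0],
    [0,0,0.0015,0,0]
  ]
}}

```text
clock: 15.72
position: [610.5, 14.6, -3.1]
tool_rot: [3.142, 0.0, 0.107]
contact_force: [0.1, -0.3, 0.2]
finger_gap: -0.0
```

Call:
{"fn": "servo_tool", "kwargs": {
  "commands": [
    [0,0,0.001,0,0],
    [0,0,0.0015,0,0],
    [0,0,0.0015,0,0]
  ]
}}

```text
clock: 15.97
position: [610.5, 14.6, -4.6]
tool_rot: [3.142, 0.0, 0.107]
contact_force: [-0.6, 0.3, 0.3]
finger_gap: 0.1
```

Call:
{"fn": "servo_tool", "kwargs": {
  "commands": [
    [0,0,0.001,0,0],
    [0,0,0.0015,0,0],
    [0,0,0.0015,0,0]
  ]
}}

```text
clock: 16.22
position: [610.7, 14.6, -5.7]
tool_rot: [3.142, -0.0, 0.107]
contact_force: [-0.4, 0.2, 3.1]
finger_gap: 0.0
```

Call:
{"fn": "servo_tool", "kwargs": {
  "commands": [
    [0,0,0.001,0,0],
    [0,0,0.0015,0,0],
    [0,0,0.0015,0,0]
  ]
}}

```text
clock: 16.47
position: [610.7, 14.7, -5.8]
tool_rot: [3.142, -0.001, 0.107]
contact_force: [-4.8, -0.3, 14.7]
finger_gap: 0.2
```

Run:
```python
from h import *
o=arm.observe();print(o)
```

```text
{'clock': 16.4667, 'qpos': array([ 2.40202553e-02,  5.14781647e-01, -3.14011430e-01,  7.41326546e-01,
       -1.73690854e-05,  1.48781944e+00]), 'joint_vel': array([-2.40565776e-04,  2.79568399e-04,  1.00276412e-04, -2.04983546e-03,
       -4.24672533e-05,  1.12722096e-03]), 'effort': array([-4.82274409e-03, -5.12429237e+01,  2.59991115e+01, -2.56928846e+00,
       -3.04417037e-03, -5.32743957e-05]), 'position': array([610.73037693,  14.66687172,  -5.7751134 ]), 'tool_rot': array([ 3.14151926e+00, -6.72936024e-04,  1.06997164e-01]), 'contact_force': array([-4.84631836, -0.30749862, 14.6544946 ]), 'torque': array([-0.00557094,  1.3284732 ,  0.03297944]), 'finger_gap': 0.16267225450915418}
```

Contact with the desk at reported z ≈ -5.5 shows the fingertips really stand about 22 mm higher than nominal. I'll correct for that and grasp again.

Call:
{"fn": "servo_tool", "kwargs": {
  "commands": [
    [0,0,-0.04,0,20],
    [0,0,-0.08,0,50],
    [-0.035,0,-0.085,0,50],
    [-0.07,0,-0.085,0,50],
    [-0.105,0,-0.085,0,50],
    [-0.105,0,-0.085,0,50],
    [-0.105,0,-0.085,0,50]
  ]
}}

```text
clock: 17.05
position: [503.7, 3.3, 77.2]
tool_rot: [-3.141, 0.002, 0.107]
contact_force: [1.0, -0.2, 0.2]
finger_gap: 42.8
```

Run:
```python
from h import *; import cv2
s=arm.camera("side");st();plan(506,3.3,13,6.05)
cv2.imwrite("pics/h3.png",cv2.resize(s[210:340,260:400],None,fx=5,fy=4.6))
```

```text
17.1 [506.1   3.4  77.7] [180.   -0.    6.1] [ 0.7 -0.4 -0.4] 42.5 [ 0.01  0.25 -0.49  0.83 -0.    1.47]
tool shift m [np.float64(-0.0001), np.float64(0.0001), np.float64(0.0647)] roll 0.001 rows 2.0
```

View pics/h3.png

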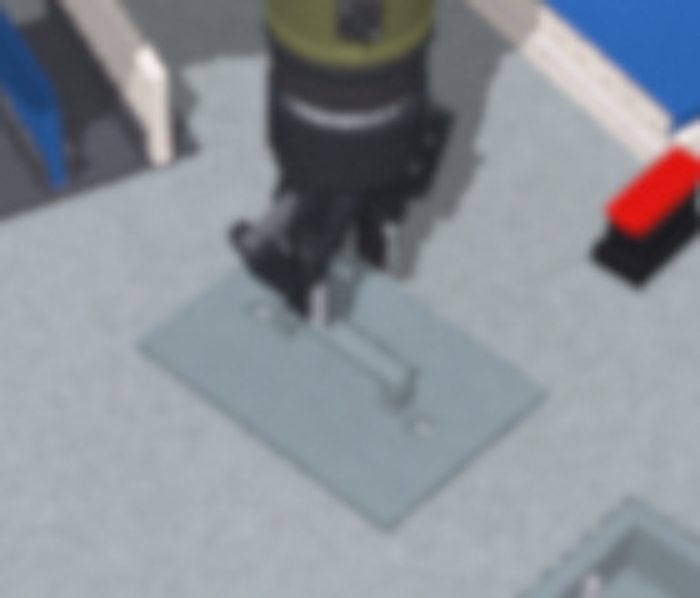

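Call:
{"fn": "servo_tool", "kwargs": {
  "commands": [
    [0,0,0.02,0,50],
    [0,0,0.038,0,50],
    [0,0,0.05,0,50],
    [0,0,0.058,0,50],
    [0,0,0.063,0,50],
    [0,0,0.064,0,50],
    [0,0,0.064,0,50]
  ]
}}

```text
clock: 17.68
position: [506.8, 3.5, 13.5]
tool_rot: [3.142, -0.0, 0.107]
contact_force: [-0.1, 0.2, 0.5]
finger_gap: 42.6
```

Call:
{"fn": "servo_tool", "kwargs": {
  "commands": [
    [0,0,0,0,35],
    [0,0,0,0,25],
    [0,0,0,0,10],
    [0,0,0,0,0],
    [0,0,0,0,0],
    [0,0,0,0,0]
  ],
  "newtons": 30
}}

```text
clock: 18.18
position: [506.8, 3.5, 14.2]
tool_rot: [3.141, -0.001, 0.107]
contact_force: [-1.6, -0.2, 6.8]
finger_gap: 13.2
```

Call:
{"fn": "servo_tool", "kwargs": {
  "commands": [
    [0,0,0,0,0],
    [0,0,0,0,0],
    [0,0,-0.02,0,0],
    [0,0,-0.05,0,0],
    [0,0,-0.08,0,0],
    [0,0,-0.11,0,0],
    [0,0,-0.11,0,0],
    [0,0,-0.11,0,0]
  ],
  "newtons": 70
}}

```text
clock: 18.85
position: [507.4, 3.5, 124.7]
tool_rot: [3.141, -0.003, 0.107]
contact_force: [-1.0, 0.5, -3.7]
finger_gap: 12.6
```

Run:
```python
from h import *; import cv2
s=arm.camera("side")
cv2.imwrite("pics/h4.png",cv2.resize(s[180:330,260:410],None,fx=4,fy=4))
st();plan(490.8,-259.5,125,6.6)
```

```text
18.9 [505.9   3.4 123.1] [180.    0.    6.1] [ 0.9  0.8 -5. ] 11.9 [ 0.01  0.21 -0.43  0.93 -0.    1.47]
tool shift m [np.float64(-0.0431), np.float64(0.2598), np.float64(-0.0019)] roll -0.008 rows 7.0
```

View pics/h4.png

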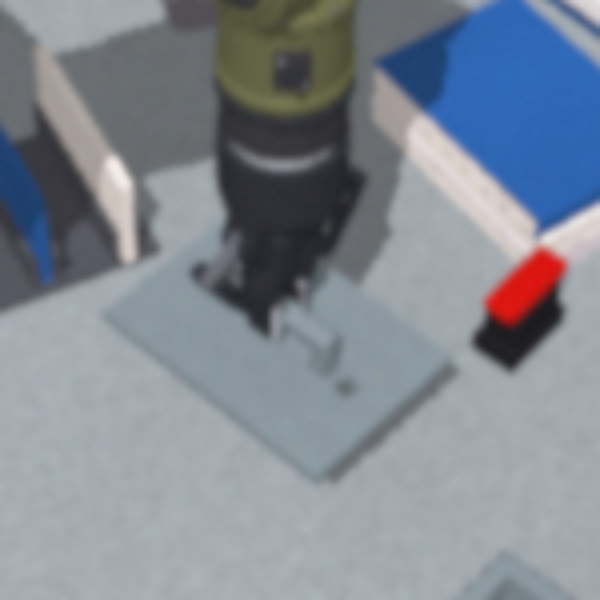

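Call:
{"fn": "servo_tool", "kwargs": {
  "commands": [
    [-0.006,0.037,0,-0.01,0],
    [-0.012,0.074,0,-0.01,0],
    [-0.018,0.111,0,-0.01,0],
    [-0.024,0.148,0,-0.01,0],
    [-0.03,0.185,0,-0.01,0],
    [-0.036,0.222,0,-0.01,0],
    [-0.042,0.26,0,-0.01,0],
    [-0.042,0.26,0,-0.01,0],
    [-0.042,0.26,0,-0.01,0],
    [-0.042,0.26,0,-0.01,0]
  ]
}}

```text
clock: 19.73
position: [490.5, -258.7, 121.3]
tool_rot: [-3.139, 0.003, 0.116]
contact_force: [-0.1, 0.7, -3.8]
finger_gap: 12.2
```

Run:
```python
from h import *; import cv2
s=arm.camera("side");t=arm.camera("top");st();plan(491.5,-259.4,123,6.75)
cv2.imwrite("pics/i1.png",cv2.resize(s[270:400,330:470],None,fx=5,fy=4.6,interpolation=2))
cv2.imwrite("pics/i2.png",cv2.resize(t[210:310,390:510],None,fx=6,fy=6,interpolation=2))
```

```text
19.83 [ 491.3 -258.   122.1] [-1.799e+02  1.000e-01  6.800e+00] [ 1.  -0.5 -3.7] 12.8 [-0.48  0.3  -0.32  0.96  0.    0.97]
tool shift m [np.float64(0.0001), np.float64(0.0014), np.float64(-0.0009)] roll 0.0 rows 1.0
```

View pics/i1.png

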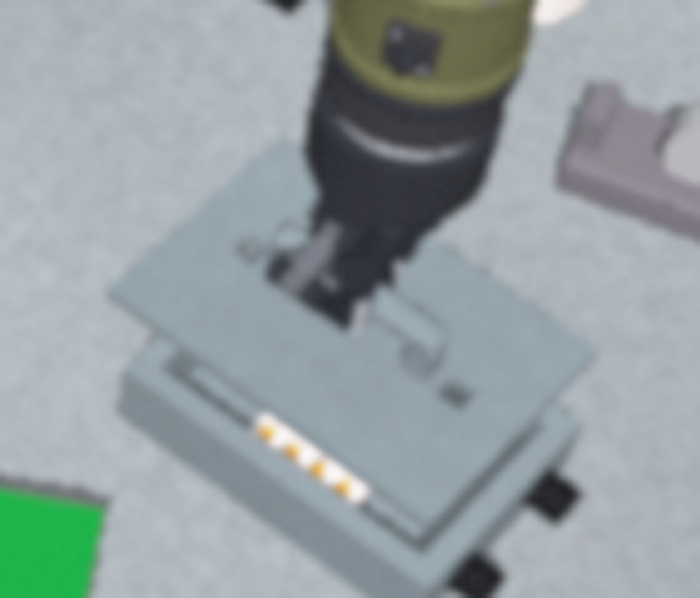

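View pics/i2.png

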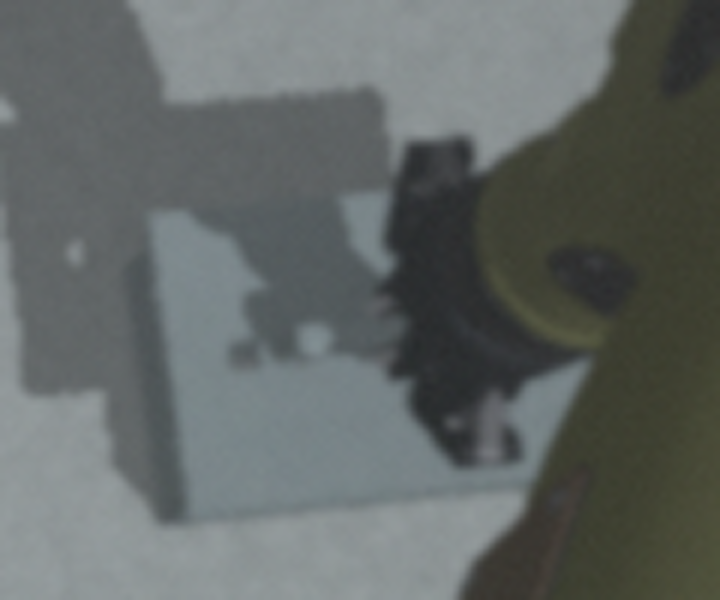

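Run:
```python
from fit import *
P=lambda x,y:np.array([330+x/5,270+y/4.6]);Q=lambda x,y:np.array([390+x/6,210+y/6])
obs=[("side",P(287,138),(62.5,90)),("side",P(110,290),(-62.5,90)),("side",P(597,352),(62.5,-90)),("side",P(420,541),(-62.5,-90)),("side",P(250,248),(0,58)),("side",P(456,394),(0,-58))]
tb=[("top",Q(150,212),(62.5,90)),("top",Q(190,520),(-62.5,90)),("top",Q(242,353),(0,58))]
def f(p,o):
    c,s=np.cos(np.radians(p[2])),np.sin(np.radians(p[2]));r=[]
    for n,uv,(a,b) in o: r+=list(proj(n,[p[0]+c*a-s*b,p[1]+s*a+c*b,p[3]+p[4]*a+p[5]*b])-uv)
    return np.array(r)
for o in(obs,obs+tb):
    q=least_squares(lambda p:f(list(p)+[0,0],o),[490,-260,6,117]);print(q.x,abs(q.fun).max())
    q=least_squares(f,[490,-260,6,117,0,0],args=(o,));print(q.x,abs(q.fun).max())
o=[x[:2]+(x[2]+(117,),) for x in obs]
print(fit(o,[490,-260,6])[0], fit([x[:2]+(x[2]+(117,),) for x in tb],[490,-260,6]))
```

```text
[ 486.73 -260.82    5.45  118.54] 2.2925484991603184
[ 493.43 -256.53    5.59  105.21    0.07    0.02] 1.4872731652837956
[ 487.94 -259.47    5.8   115.22] 2.4495334037794123
[ 488.49 -259.16    6.14  113.94    0.05    0.02] 1.4733569360534489
[ 487.5  -260.33    5.46] (array([ 487.94, -258.04,    6.71]), array([[-0.3 ,  0.6 ],
       [-0.16, -1.07],
       [ 0.46,  0.5 ]]))
```

Call:
{"fn": "servo_tool", "kwargs": {
  "commands": [
    [0.001,0.001,0.01,0,0],
    [0.001,0.001,0.02,0,0],
    [0.001,0.001,0.03,0,0],
    [0.001,0.001,0.036,0,0],
    [0.001,0.001,0.036,0,0],
    [0.001,0.001,0.036,0,0]
  ]
}}

```text
clock: 20.33
position: [492.8, -259.9, 86.7]
tool_rot: [-3.141, 0.001, 0.117]
contact_force: [0.8, 0.3, -4.1]
finger_gap: 12.6
```

Run:
```python
from h import *; import cv2
s=arm.camera("side");t=arm.camera("top");st();cv2.imwrite("pics/side2.png",s);cv2.imwrite("pics/top2.png",t)
cv2.imwrite("pics/j1.png",cv2.resize(s[290:400,340:460],None,fx=6.5,fy=5.4,interpolation=2))
cv2.imwrite("pics/j2.png",cv2.resize(t[225:315,395:505],None,fx=6,fy=6,interpolation=2))
```

```text
20.43 [ 493.6 -260.5   87.8] [180.   -0.    6.7] [ 0.2  0.6 -3. ] 12.6 [-0.49  0.33 -0.36  0.89 -0.    0.97]
```

View pics/j1.png

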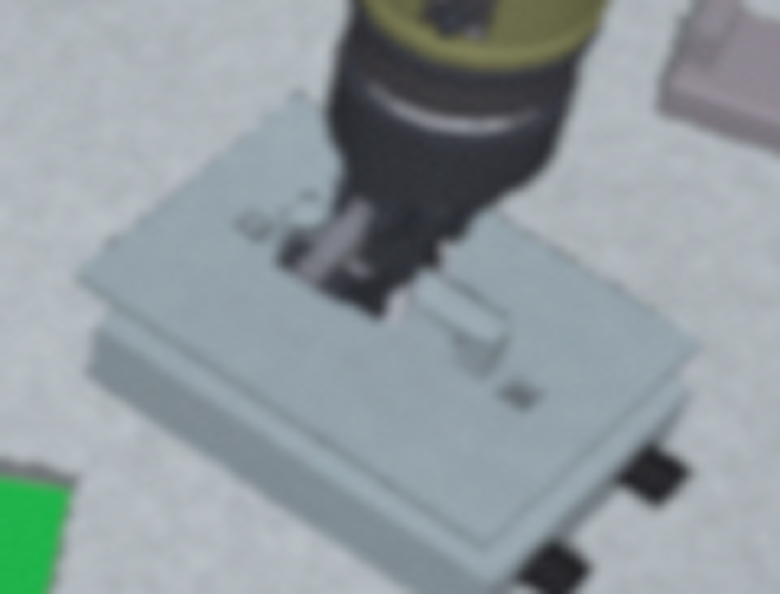

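View pics/j2.png

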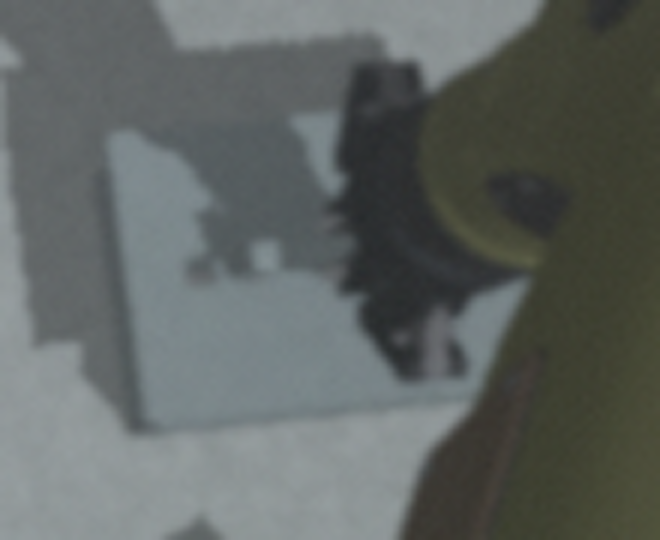

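Run:
```python
from fit import *; import cv2
P=lambda x,y:np.array([340+x/6.5,290+y/5.4]);Q=lambda x,y:np.array([395+x/6,225+y/6])
obs=[("side",P(302,92),(62.5,90)),("side",P(80,275),(-62.5,90)),("side",P(700,347),(62.5,-90)),("side",P(484,548),(-62.5,-90)),("side",P(255,222),(0,58)),("side",P(519,394),(0,-58))]
tb=[("top",Q(107,133),(62.5,90)),("top",Q(142,425),(-62.5,90)),("top",Q(202,269),(0,58))]
def f(p,o):
    c,s=np.cos(np.radians(p[2])),np.sin(np.radians(p[2]));r=[]
    for n,uv,(a,b) in o: r+=list(proj(n,[p[0]+c*a-s*b,p[1]+s*a+c*b,p[3]+p[4]*a+p[5]*b])-uv)
    return np.array(r)
for o in(obs,obs+tb):
    q=least_squares(lambda p:f(list(p)+[0,0],o),[490,-260,6,80]);print(q.x,abs(q.fun).max())
    q=least_squares(f,[490,-260,6,80,0,0],args=(o,));print(q.x,abs(q.fun).max())
s=cv2.imread("pics/side2.png");t=cv2.imread("pics/top2.png")
z=lambda im,x,y:cv2.convertScaleAbs(cv2.resize(im[y-10:y+10,x-10:x+10],None,fx=18,fy=18,interpolation=2),alpha=1.6,beta=-70)
cv2.imwrite("pics/k.png",np.hstack([z(t,429,270),z(s,379,331)]));cv2.imwrite("pics/k2.png",z(s,420,363))
```

```text
[ 492.7  -259.48    6.18   79.15] 0.6411725578716414
[ 496.64 -257.04    6.63   71.18    0.02    0.03] 0.7022526523615511
[ 490.9  -260.41    6.24   82.37] 0.8206557284220253
[ 491.16 -260.27    6.41   81.81    0.01    0.01] 0.8025774167407462
```

View pics/k.png

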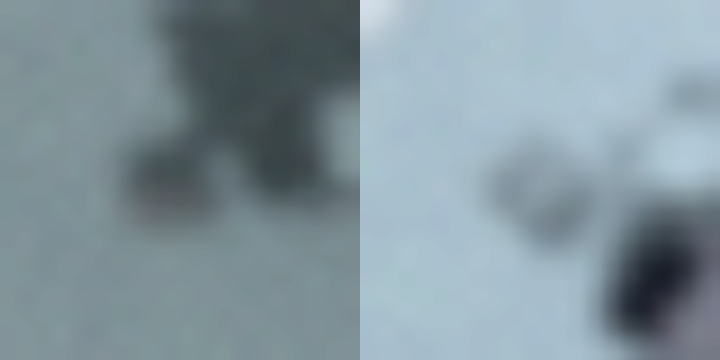

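View pics/k2.png

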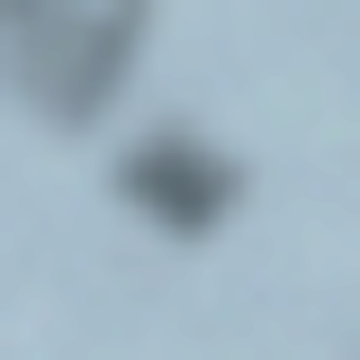

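Call:
{"fn": "servo_tool", "kwargs": {
  "commands": [
    [0,-0.0007,0.003,-0.005,0],
    [0,-0.0007,0.006,-0.005,0],
    [0,-0.0007,0.009,-0.005,0],
    [0,-0.0007,0.011,-0.005,0],
    [0,-0.0007,0.012,-0.005,0],
    [0,-0.0007,0.012,-0.005,0]
  ]
}}

```text
clock: 20.93
position: [492.7, -259.6, 75.2]
tool_rot: [-3.141, 0.001, 0.122]
contact_force: [-1.9, 0.6, -3.2]
finger_gap: 12.7
```

Call:
{"fn": "servo_tool", "kwargs": {
  "commands": [
    [0,0,0.001,0,0],
    [0,0,0.002,0,0],
    [0,0,0.003,0,0],
    [0,0,0.003,0,0]
  ]
}}

```text
clock: 21.27
position: [492.6, -259.7, 72.2]
tool_rot: [-3.141, 0.001, 0.122]
contact_force: [-3.1, 0.3, -2.4]
finger_gap: 12.1
```

Run:
```python
from h import *; import cv2
s=arm.camera("side");t=arm.camera("top");st()
cv2.imwrite("pics/m1.png",cv2.resize(s[290:400,340:460],None,fx=6.5,fy=5.4,interpolation=2))
z=lambda im,x,y:cv2.convertScaleAbs(cv2.resize(im[y-10:y+10,x-10:x+10],None,fx=14,fy=14,interpolation=2),alpha=1.6,beta=-70)
cv2.imwrite("pics/m2.png",np.hstack([z(t,428,271),z(s,380,335)]))
```

```text
21.37 [ 492.7 -259.6   72.2] [-1.8e+02  1.0e-01  7.0e+00] [-3.7 -0.3 -2.9] 12.8 [-0.48  0.34 -0.37  0.85 -0.    0.96]
```

View pics/m1.png

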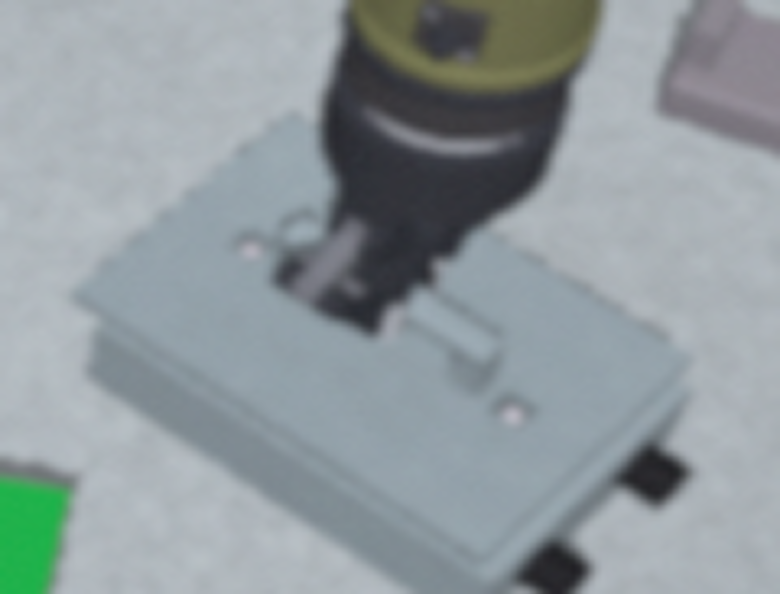

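View pics/m2.png

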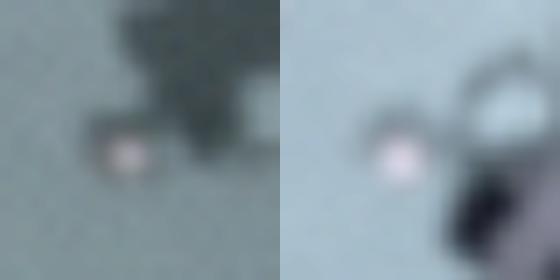

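Both pins show inside the holes (left and right in the crop). The -x side force says to ease about 1 mm toward -x while lowering.

Call:
{"fn": "servo_tool", "kwargs": {
  "commands": [
    [-0.0006,0,0,0,0],
    [-0.0012,0,0.0015,0,0],
    [-0.0012,0,0.003,0,0],
    [-0.0012,0,0.0045,0,0],
    [-0.0012,0,0.005,0,0],
    [-0.0012,0,0.005,0,0]
  ]
}}

```text
clock: 21.87
position: [492.2, -259.8, 67.3]
tool_rot: [-3.142, -0.0, 0.122]
contact_force: [-1.5, -1.1, -2.3]
finger_gap: 12.4
```

Call:
{"fn": "servo_tool", "kwargs": {
  "commands": [
    [-0.0004,0,0.001,0,0],
    [-0.0004,0,0.002,0,0],
    [-0.0004,0,0.003,0,0],
    [-0.0004,0,0.003,0,0]
  ]
}}

```text
clock: 22.2
position: [491.9, -259.9, 64.4]
tool_rot: [3.142, -0.0, 0.122]
contact_force: [-0.8, -0.2, -3.7]
finger_gap: 12.7
```

Call:
{"fn": "servo_tool", "kwargs": {
  "commands": [
    [0,0,0.001,0,0],
    [0,0,0.0015,0,0],
    [0,0,0.0015,0,0]
  ]
}}

```text
clock: 22.45
position: [492.0, -260.0, 64.4]
tool_rot: [3.141, -0.001, 0.122]
contact_force: [-4.5, 2.6, 7.7]
finger_gap: 12.6
```

Call:
{"fn": "servo_tool", "kwargs": {
  "commands": [
    [0,0,0.001,0,0],
    [0,0,0.0012,0,0],
    [0,0,0.0012,0,0]
  ]
}}

```text
clock: 22.7
position: [492.0, -260.0, 64.3]
tool_rot: [3.141, -0.001, 0.122]
contact_force: [-7.8, 4.2, 17.8]
finger_gap: 12.3
```

Contact at reported z 64.4 matches the fully home height. I'll take off the pressure, release and withdraw.

Call:
{"fn": "servo_tool", "kwargs": {
  "commands": [
    [0,0,-0.001,0,0],
    [0,0,-0.002,0,0],
    [0,0,-0.002,0,20],
    [0,0,-0.002,0,30],
    [0,0,-0.002,0,40],
    [0,0,-0.002,0,50],
    [0,0,-0.002,0,50]
  ],
  "newtons": 20
}}

```text
clock: 23.28
position: [491.8, -259.9, 63.7]
tool_rot: [3.142, -0.0, 0.122]
contact_force: [0.1, 0.2, -0.1]
finger_gap: 42.6
```

Call:
{"fn": "servo_tool", "kwargs": {
  "commands": [
    [0,0,-0.01,0,50],
    [0,0,-0.03,0,50],
    [0,0,-0.06,0,50],
    [0,0,-0.1,0,50],
    [0,-0.04,-0.12,0,50],
    [0,-0.08,-0.13,0,50],
    [0,-0.12,-0.13,0,50],
    [0,-0.16,-0.13,0,50],
    [0,-0.2,-0.13,0,50],
    [0,-0.2,-0.13,0,50]
  ]
}}

```text
clock: 24.12
position: [466.1, -55.7, 194.8]
tool_rot: [-3.139, -0.001, 0.128]
contact_force: [0.1, 0.1, -0.3]
finger_gap: 42.6
```

Run:
```python
from fit import *; import cv2
s=arm.camera("side");t=arm.camera("top");st()
cv2.imwrite("pics/side3.png",s);cv2.imwrite("pics/top3.png",t)
cv2.imwrite("pics/n1.png",cv2.resize(s[290:400,340:460],None,fx=6.5,fy=5.4,interpolation=2))
cv2.imwrite("pics/n2.png",cv2.resize(t[225:315,395:505],None,fx=6,fy=6,interpolation=2))
```

```text
24.22 [467.4 -60.1 194.7] [180.   -0.1   7.2] [-0.1 -0.8  0.5] 42.7 [-0.13  0.09 -0.4   1.08 -0.    1.32]
```

View pics/n1.png

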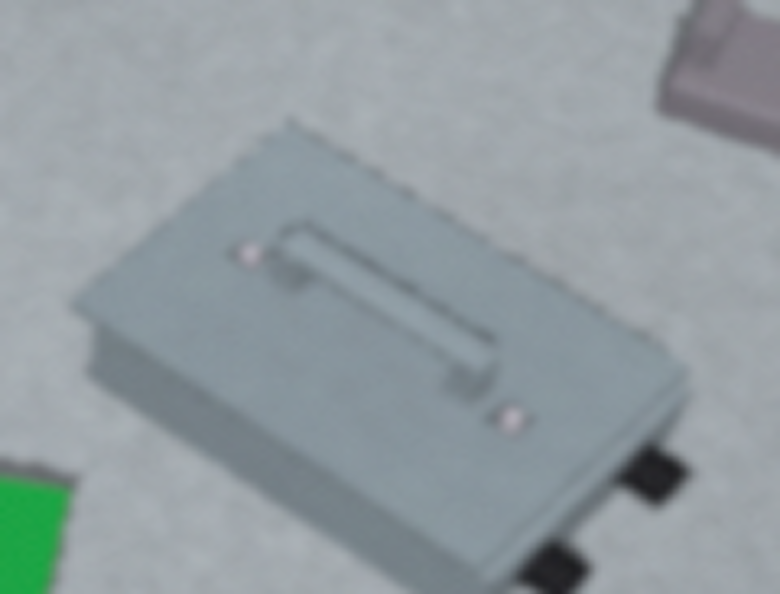

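View pics/n2.png

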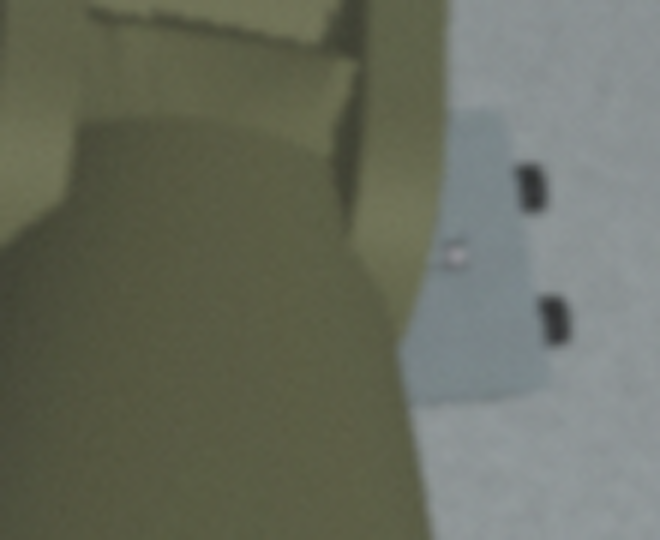

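View pics/side3.png

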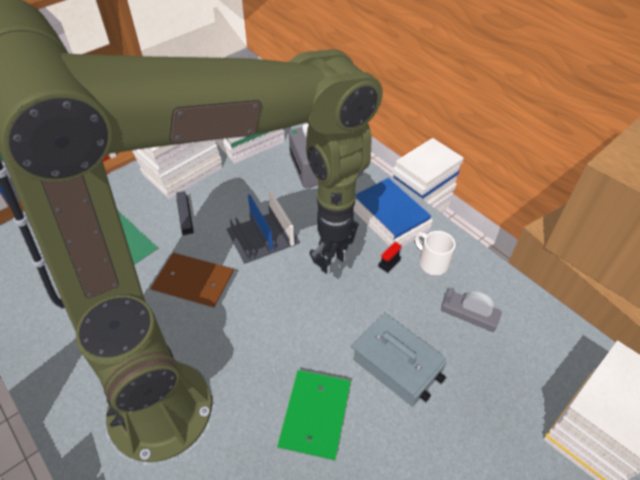

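The cover lies flush on the rim with both pins through its holes, at (250,253) and (510,418) in the crop. The books, stamp and mug are where they were, and the gripper is clear. Handing in.

```bash
python3 -c "
from bench import arm
print(arm.close_job())"
```

```text
the job is handed in; nothing more can be done
None
```

The cover is on the junction box, fully home on the rim with both pins through its holes. I let go, moved the gripper clear, and handed the job in at about 24 s.

I drew the plate out by its top edge, stood it on the open desk and tipped it onto its inner face with the handle up. I then took it again by the handle and lowered it over the pins.

**Last checks**
- **Fit:** the downward stop came at the expected rim height, about 50 mm by the arm's reading. The side picture shows no gap and both pins in their holes.
- **Surroundings:** in that picture the books, stamp, mug and the other things in view look unmoved.
- **Top camera:** in the last top picture the arm hid most of the plate, so only one pin could be checked there.

**What did not go to plan**
- **Last part of the lay-down:** the plate slid off the opened finger and dropped flat by itself. It landed as wanted, handle up and clear of everything.
- **First handle grasp:** it closed on air because the fingertips stand about 22 mm higher than the reported pose implies. I found this by touching the desk with closed fingers, corrected for it, and the second grasp held.

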